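# Hitch the vial trailer to the bench tow unit

## Task

Hitch the little vial trailer to the tow unit: raise the coupler handle, pick the trailer up and lower its coupler gently (no dropping or ramming) onto the tow ball until it is fully home, with the trailer roughly in line behind the unit and standing on its wheels, then press the handle all the way down so that it locks under the ball. Let go, and leave the bottles, glassware, box and tube rack around it standing where they are.

Things in the scene. Friction and masses are not known exactly. Their poses are not given: they have to be found in the camera images.
- trailer: Loose steel trailer, 0.75 to 0.95 kg, 208 mm long, 96 mm wide. Origin: on the bench under the socket when parked; x to the nose, y left, z up. Nose: dark cup open below, 58 mm across, roof at z 100, lip at z 52. Parked it stands level on a foot (x -63 to -29, 50 wide) and the wheels; hitched, on ball and wheels, nose up 0.02 to 0.1 rad, foot off the bench.
- drawbar (a point): Where to lift the trailer, near its centre of mass: inside the steel drawbar at (-110, 0, 54) mm of the trailer. The drawbar runs along x (-133 to -23), 24 mm wide, 24 mm high (top at z 66, underside z 42), free at both sides here and, once the handle is up, above.
- axle (a point): Middle of the wheels' axle, at (-150, 0, 22) mm of the trailer. Two black wheels, 44 mm across, that do not turn, at y -48 to -34 and 34 to 48 mm. Above them a deck (x -178 to -128, 92 mm wide) with a row of four fixed vials at its rear edge (x -174 to -152), up to z 93.
- socket (a point): Centre of the coupler's socket, at (0, 0, 72) mm of the trailer. It takes the ball from below with about 1.5 mm play and a flared mouth that guides in a ball up to 3 mm off centre. Fully home, this point is within about 3 mm of the ball's centre and the roof rests on the ball.
- hinge (a point): On the handle's hinge line, which runs along the trailer's y through the nose, at (-10, 0, 78) mm of the trailer.
- handle (a joint): Handle angle, rad. 0: down, pointing to the rear over the drawbar, locked. Grows as its rear end goes up and forward, to a stop at 1.25 (upright). Stiff: stays where left, takes about 4 N at the cross bar either way. Below 0.35 its two toes shut the socket's mouth: no ball can enter or leave. If the ball is only partly in, the toes strike it and the handle stops short of 0.
- crossbar (a point): Middle of the handle's cross bar, a round steel bar 12 mm thick, 68 mm long along the trailer's y, between two thin side arms (60 mm free between them). At angle 0 it lies 86 mm to the rear of the hinge and 22 mm above it, 34 mm above the drawbar; it swings about the hinge.
- ball (a point): Centre of the tow ball: fixed steel ball, 40 mm in diameter, on a neck 18 mm thick, 76 to 86 mm above the bench (the tongue is height-adjustable). The tongue, 30 mm wide, runs 42 to 52 mm below this point towards the tow unit.
- tow_unit: Fixed grey drive housing. Origin: on the bench under the ball; its x points from the ball to the housing, which fills x 52 to 210 mm, 100 mm wide, 100 mm high. The trailer belongs on the other side, its nose pointing along this x.
- amber_bottle: Bystander: brown glass bottle, 48 mm across, about 100 mm high, origin at its foot.
- vial_jar: Bystander: small glass jar, 40 mm across, 55 mm high, origin at its foot.
- beaker: Bystander: glass beaker, 70 mm across, 90 mm high, origin at its foot.
- tube_rack: Bystander: rack with test tubes, 60 by 130 mm, 85 mm high, origin under its middle.
- slide_box: Bystander: flat white box 90 x 60 x 30 mm, origin under its middle.
- wash_bottle: Bystander: white wash bottle, 68 mm across, 185 mm high, origin at its foot.

How it is judged:
By the outcome, as a careful person would: the job done as asked, in the order asked, and still so for the second after the job is handed in, with the robot touching nothing.
It also fails if it takes over 72 s, if anything falls off the work surface, if the arm or the gripper's body presses on something with over 40 N, if the wrist force passes 120 N, or if a joint passes its speed limit or range.

## Robot

A 6-joint arm with a two-finger parallel gripper is mounted at the origin on the work surface. World frame = base frame: x ahead of the robot, y to its left, z up, the work surface at z = 0. Lengths are in m, angles in rad, forces in N, time in s.
With the tool pointing down it reaches from about 0.35 to 0.775 m from the base axis. Payload 5.5 kg.
Tool frame: the origin (TCP) lies midway between the tips of the shut fingers; the grasp point (between the pads) lies 19 mm behind it; z points along the fingers, y is the line along which they close (so a half turn about z gives the same grasp; the last joint's range is limited). The gripper opens to 85 mm and grips with 20 to 120 N. Pads are 22 mm wide; open, the fingers measure 114 mm over their backs; the gripper's body (76 mm by 85 mm) begins 54 mm behind the grasp point. The pads swing forward as they close: fully open they stand 13 mm farther back than shut.
Start: joints at [1.199, 0.313, 0.046, 1.304, 0, 1.431], TCP at [0.132, 0.56, 0.201] pointing down, gripper open.
Joint ranges: [-2.76, 2.76], [-0.86, 1.69], [-1.03, 1.26], [-2.2, 2.34], [-1.47, 1.5], [-3.14, 3.14]. Speed limits (rad/s): [2.57, 2.57, 3.14, 3.14, 3.14, 3.14].

## Interface

Orientations are given as a unit quaternion [w, x, y, z].
In Python, from workcell import telemetry, imaging, env gives the robot as it stands. The module is installed in compiled form; this text tells all that it offers.
- The arm moves only by the tool step_arm, never from a script. Its argument "moves" is a list of rows, each a list of 3 entries, a list of its own where there are three numbers: the shift along the tool's x, y, z in mm, then the turn, a rotation vector about the tool's x, y, z in rad, then the finger opening in mm, from 0 to 85.4. A call has 1 to 8 rows; each row is the pose to reach, as a shift and turn from the pose commanded when the call began, along the tool's axes at that moment; what a row does not reach only later rows make up. A row lasts 1/12 s, in which the tool goes at most 41.7 mm and 7.16 degrees, less where a joint would pass 70% of its speed; a pose out of reach is approached as far as the arm can. A call with a gripper value outside its range is refused whole. The fingers move at their own pace and stop on an object; "grip_force" is the grip in N (left out, the last holds). Time passes only in rows, so rows that repeat a pose let the fingers close. It gives the time, the measured TCP pose, the force, the opening and the grip force at its end, in the units of the state.
- telemetry.get_state(): the state, without advancing time (a new reading comes with each control period).
- imaging.read_camera(name): name is "side" or "top"; returns the picture (480x640x3 uint8, red, green, blue); there is no depth.
- imaging.camera_params(name): a dict with "camera_matrix" (3x3 intrinsics, pixels), "pose" (4x4, takes a point from camera to world coordinates). Camera axes: x right, y up, looking along -z (the intrinsics and any distortion apply to the point x, -y, -z); pixel columns grow to the right and rows downward; lengths in m; the calibration is good to about 2 mm. A picture is of the moment at which its call begins. camera_params takes no time and is no camera call.
- env.hand_in(): hands the job in; it is judged then, once.
The state is a dict: "clock": time; "joint_pos": joint angles; "qvel": joint speeds; "tau": joint torques, N m; "tcp_pos": TCP position; "orientation": TCP orientation; "wrist_force": force on the tool from outside, world axes, zero at the start; "ft_torque": the same for the moment, N m; "finger_gap": finger opening in m; "grip_force": force on a finger pad.
Only numpy, scipy, OpenCV 4.12 (cv2) and the standard library are available. Lean on these libraries where they do the work, as an engineer would, in place of code of your own. Each camera call takes 0.05 s, during which the arm holds its last target. There are 200 camera calls.

## Working session

There is one attempt and no reset: what is moved stays moved. The work goes in short steps, Python scripts to look and compute and a tool call to move; the robot and the scene stay as the last step left them, time stands still between calls to the robot, and variables do not carry over. Pictures are saved under pics/ and viewed, at most 10 in all, crops included, and the job is handed in when it is done.

Besides the shell and the picture viewer there is one more tool, called after "Emit:" as name(argument=value, ...), one argument or row to a line, values as JSON. step_arm: Moves the arm, as the interface text tells. Its arguments: {"type":"object","properties":{"moves":{"type":"array"},"grip_force":{"type":"number"}},"required":["moves"]}

```bash
mkdir -p pics
cat > h.py <<'E'
import numpy as np, cv2
from workcell import telemetry, imaging, env
def cam(n):
    p=imaging.camera_params(n); return np.array(p["camera_matrix"]),np.array(p["pose"]),p
def snap(n,f):
    im=np.array(imaging.read_camera(n)); cv2.imwrite("pics/"+f,im[:,:,::-1]); return im
def ray(n,u,v):
    K,T,_=cam(n); d=np.linalg.inv(K)@[u,v,1]; d=d*[1,-1,-1]; return T[:3,3],T[:3,:3]@d
def onz(n,u,v,z):
    o,d=ray(n,u,v); return o+d*(z-o[2])/d[2]
def proj(n,P):
    K,T,_=cam(n); c=np.linalg.inv(T)@np.r_[P,1]; q=K@[c[0],-c[1],-c[2]]; return q[:2]/q[2]
def tri(a,b):
    o1,d1=ray(*a);o2,d2=ray(*b)
    s=np.linalg.lstsq(np.c_[d1,-d2],o2-o1,rcond=None)[0]
    p,q=o1+s[0]*d1,o2+s[1]*d2; return (p+q)/2,np.linalg.norm(p-q)
E
python3 -c "
from h import *
for n in ('side','top'):
    K,T,p=cam(n);print(n,K,T.round(3),[k for k in p]);snap(n,n+'0.png')
print(telemetry.get_state())"
```

```text
side [[530.80695419   0.         317.07832616]
 [  0.         530.80695419 250.10968119]
 [  0.           0.           1.        ]] [[-0.989  0.084 -0.123  0.405]
 [-0.149 -0.602  0.784  0.948]
 [-0.008  0.794  0.608  0.825]
 [ 0.     0.     0.     1.   ]] ['camera_matrix', 'pose']
top [[583.53193572   0.         324.56066673]
 [  0.         583.53193572 235.08674585]
 [  0.           0.           1.        ]] [[ 0.022  0.996 -0.082  0.424]
 [-1.     0.022 -0.007 -0.012]
 [-0.005  0.083  0.997  1.686]
 [ 0.     0.     0.     1.   ]] ['camera_matrix', 'pose']
{'clock': 0.1, 'joint_pos': array([1.19939857e+00, 3.13894337e-01, 4.51182340e-02, 1.30363075e+00,
       2.32881176e-05, 1.43120791e+00]), 'qvel': array([-0.00065131, -0.00112367,  0.00468611, -0.00162865, -0.0006269 ,
       -0.00025951]), 'tau': array([ 2.42146110e-03, -4.81724167e+01,  2.99244457e+01,  1.27735839e-02,
       -1.63004484e-04, -1.57648350e-05]), 'tcp_pos': array([0.1319105 , 0.55914708, 0.19972621]), 'orientation': array([-2.14773980e-04,  1.15645310e-01,  9.93290246e-01, -7.76179756e-04]), 'wrist_force': array([-0.33127391, -0.67067294, -0.89328068]), 'ft_torque': array([ 0.01375187,  0.05659611, -0.02519723]), 'grip_force': 0.0, 'finger_gap': 0.08569127831982369}
```

View pics/top0.png

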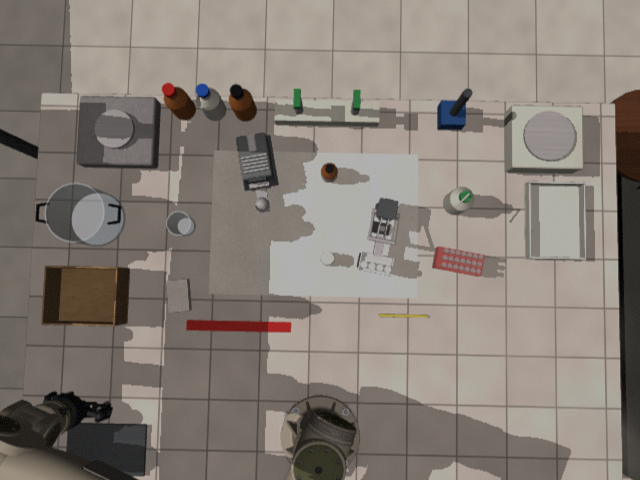

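View pics/side0.png

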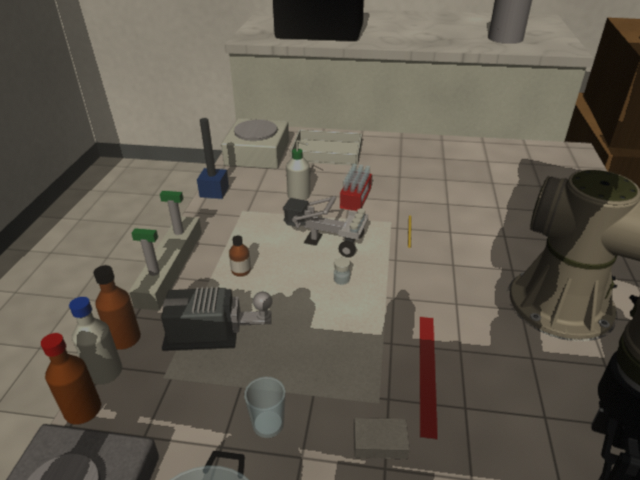

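Top: trailer nose at about (386,206), vials about (376,263); ball at (262,203), housing about (256,160). Side: nose (296,212), ball (262,300). I'll zoom in on both.

```bash
python3 -c "
from h import *
a=cv2.imread('pics/top0.png')[150:290,340:440];b=cv2.imread('pics/side0.png')[180:270,270:380]
c=cv2.imread('pics/top0.png')[125:225,225:300];d=cv2.imread('pics/side0.png')[270:360,155:285]
def z(i,w,h): return cv2.resize(i,(w,h),interpolation=cv2.INTER_CUBIC)
o=np.zeros((600,800,3),np.uint8)
o[:560,:400]=z(a,400,560); o[:315,400:785]=z(b,385,315); o[320:600,400:610]=z(c,210,280); o[320:450,612:799]=z(d,187,130)
cv2.imwrite('pics/z0.png',o)
print(onz('top',262,203,.081),tri(('top',262,203),('side',262,300)))
print(onz('top',386,206,.1),tri(('top',386,206),('side',296,208)))
"
```

```text
[0.6424297  0.17471346 0.081     ] (array([0.64199097, 0.17431337, 0.08450422]), np.float64(7.616688531425894e-05))
[ 0.63891723 -0.16727411  0.1       ] (array([ 0.6371347 , -0.16869999,  0.08910358]), np.float64(0.00650646533297492))
```

View pics/z0.png

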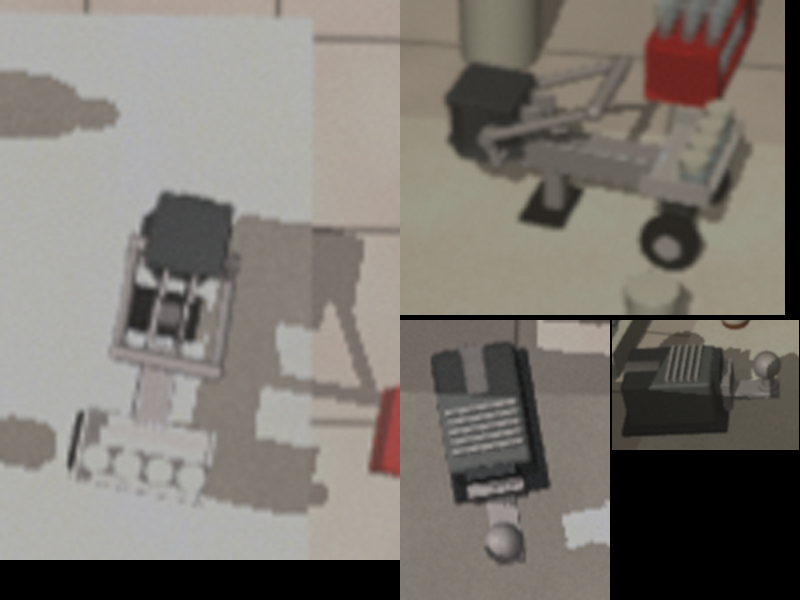

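```bash
python3 -c "
from h import *
T=lambda x,y:(340+x/4,150+y/4)
S=lambda x,y:(270+(x-400)/3.5,180+y/3.5)
v=[onz('top',*T(*p),.093) for p in((97,458),(128,463),(160,468),(192,475))]
print('vials',np.round(v,4)); m=np.mean(v,0)
print('yaw vials',np.arctan2(-(v[0]-v[3])[0]*-1,1) , np.arctan2(-(v[0]-v[3])[0],(v[0]-v[3])[1]))
r=onz('top',*T(194,222),.1);print('roof',r,'yaw',np.arctan2((r-m)[1],(r-m)[0]),np.linalg.norm((r-m)[:2]))
for t,s in(((113,358),(597,110)),((222,370),(630,62))):
  print('bar',tri(('top',*T(*t)),('side',*S(*s))))
im=cv2.imread('pics/top0.png')[:,:,::-1]
# ball circle
g=cv2.resize(cv2.cvtColor(im[185:220,245:280].copy(),cv2.COLOR_RGB2GRAY),None,fx=8,fy=8,interpolation=cv2.INTER_CUBIC)
c=cv2.HoughCircles(g,cv2.HOUGH_GRADIENT,1,50,param1=80,param2=12,minRadius=45,maxRadius=75);print(c[0][:2]/8)
ct=c[0][0]/8;t=(245+ct[0]-.44,185+ct[1]-.44)
s=cv2.imread('pics/side0.png');g=cv2.resize(cv2.cvtColor(s[280:320,240:285],cv2.COLOR_BGR2GRAY),None,fx=8,fy=8,interpolation=cv2.INTER_CUBIC)
c=cv2.HoughCircles(g,cv2.HOUGH_GRADIENT,1,50,param1=80,param2=12,minRadius=55,maxRadius=110);print(c[0][:2]/8)
ct=c[0][0]/8;s=(240+ct[0]-.44,280+ct[1]-.44)
print(t,s,tri(('top',*t),('side',*s)),onz('top',*t,.081))
C=lambda x,y:(225+(x-400)/2.8,125+(y-320)/2.8)
a,b=onz('top',*C(432,350),.1),onz('top',*C(458,500),.1);print('towyaw',np.arctan2((a-b)[1],(a-b)[0]),a,b)
a,b=onz('top',*C(484,345),.1),onz('top',*C(505,542),.082);print('towyaw2',np.arctan2((a-b)[1],(a-b)[0]),a)
for n,(u,w) in dict(amber=(329,172),jar=(327,259),wash=(461,198),rack=(458,262)).items(): print(n,onz('top',u,w,.08))
"
```

```text
vials [[ 0.4778 -0.1109  0.093 ]
 [ 0.4749 -0.1321  0.093 ]
 [ 0.472  -0.1539  0.093 ]
 [ 0.4677 -0.1758  0.093 ]]
yaw vials 0.01013776185047904 -0.15502033262603368
roof [ 0.64044438 -0.17409383  0.1       ] yaw -0.18288104075911754 0.17017169005314411
bar (array([ 0.54686496, -0.11872923,  0.1185719 ]), np.float64(0.004774333421649306))
bar (array([ 0.53684916, -0.19309114,  0.1129761 ]), np.float64(0.0031020789869085305))Traceback (most recent call last):
  File "<string>", line 14, in <module>
    c=cv2.HoughCircles(g,cv2.HOUGH_GRADIENT,1,50,param1=80,param2=12,minRadius=45,maxRadius=75);print(c[0][:2]/8)
                                                                                                      ~^^^
TypeError: 'NoneType' object is not subscriptable
```

```bash
cat >> h.py <<'E'
from scipy.spatial.transform import Rotation as R
def tool(psi,pitch=0):   # tool y at angle psi from world y; pitch: nose-up tilt about tool y
    b=np.array([[-1,0,0],[0,1,0],[0,0,-1.]])
    return R.from_euler('z',psi)*R.from_matrix(b)*R.from_euler('y',pitch)
def go(P,psi,pitch=0):
    s=telemetry.get_state(); q=s['orientation']; r=R.from_quat([q[1],q[2],q[3],q[0]])
    print('shift mm',(r.inv().apply(np.array(P)-s['tcp_pos'])*1000).round(1),'rv',(r.inv()*tool(psi,pitch)).as_rotvec().round(3),'t',s['clock'],'F',s['wrist_force'].round(1))
E
python3 -c "
from h import *
C=lambda x,y:(225+(x-400)/2.8,125+(y-320)/2.8)
a,b=onz('top',*C(432,350),.1),onz('top',*C(458,500),.1);print('towyaw',np.arctan2((a-b)[1],(a-b)[0]),a,b)
a,b=onz('top',*C(484,345),.1),onz('top',*C(505,542),.082);print('towyaw2',np.arctan2((a-b)[1],(a-b)[0]),a,b)
for n,(u,w) in dict(amber=(329,172),jar=(327,259),wash=(461,198),rack=(458,262)).items(): print(n,onz('top',u,w,.08))
im=cv2.imread('pics/top0.png');g=cv2.cvtColor(im,cv2.COLOR_BGR2GRAY);print(g[192:216,250:276])
g=cv2.cvtColor(cv2.imread('pics/side0.png'),cv2.COLOR_BGR2GRAY);print(g[286:316,246:278:1])
go([.542,-.156,.22],-1.741)
" | sed 's/  */ /g'
```

```text
towyaw 0.20318250573605978 [0.8260044 0.24917574 0.1 ] [0.67683614 0.21844328 0.1 ]
towyaw2 0.12756714269030878 [0.8321177 0.19790336 0.1 ] [0.6387328 0.17309911 0.082 ]
amber [ 0.73364713 -0.00921756 0.08 ]
jar [ 0.49113752 -0.00896925 0.08 ]
wash [ 0.66848135 -0.37677189 0.08 ]
rack [ 0.49085111 -0.36907309 0.08 ]
[[124 121 123 120 121 123 147 153 149 149 148 149 145 147 148 145 130 120
 122 122 122 124 122 121 121 121]
 [123 120 123 121 122 122 139 150 152 148 146 147 151 149 153 149 150 119
 119 120 123 122 123 122 121 123]
 [119 121 121 121 121 121 136 148 151 148 149 149 148 148 150 150 154 102
 118 120 121 122 126 119 122 122]
 [120 121 123 124 121 123 131 149 152 148 148 145 149 148 150 148 147 90
 117 123 123 120 121 122 123 120]
 [119 121 123 124 123 123 127 150 150 148 139 138 140 140 147 148 145 97
 119 122 123 120 123 124 122 123]
 [122 119 126 125 122 122 123 149 140 132 120 115 113 107 122 129 141 111
 121 124 123 121 123 123 124 122]
 [122 121 123 121 122 121 121 139 121 112 108 104 97 86 82 87 119 128
 123 123 123 123 122 122 123 123]
 [122 123 125 124 123 122 119 12
[... 4614 characters left out ...]
 57
 52 51 52 68 84 84 82 85 88 90 88 89 89 89]
 [ 95 93 92 95 100 114 128 130 129 121 103 99 97 84 82 84 80 75
 65 55 54 58 67 71 74 81 88 89 90 89 89 89]
 [105 102 103 107 111 113 113 109 109 107 106 106 99 86 89 96 97 92
 78 57 54 55 63 67 69 77 87 89 89 88 87 88]
 [107 107 108 108 109 108 108 109 108 107 109 108 101 90 88 96 99 96
 80 59 53 55 63 67 66 74 86 88 89 89 88 87]
 [108 109 108 109 109 108 109 108 108 107 109 107 104 93 89 95 98 95
 81 58 54 58 65 63 61 72 86 87 89 89 88 88]
 [108 107 108 108 107 107 106 106 108 108 105 104 107 100 95 97 99 96
 81 60 59 62 65 60 57 73 85 88 88 88 89 89]]
shift mm [-563.4 -601.8 -19.5] rv [-1.000e-03 1.000e-03 1.509e+00] t 0.1 F [-0.3 -0.7 -0.9]
```

Emit:
step_arm(
  moves=[
    [[-225,-240,-20],[0,0,0.6],60],
    [[-225,-240,-20],[0,0,0.6],60],
    [[-225,-240,-20],[0,0,0.6],60],
    [[-225,-240,-20],[0,0,0.6],60],
    [[-225,-240,-20],[0,0,0.6],60],
    [[-225,-240,-20],[0,0,0.6],60],
    [[-225,-240,-20],[0,0,0.6],60],
    [[-225,-240,-20],[0,0,0.6],60],
  ],
)

```text
clock: 0.77
tcp_pos: [0.2962, 0.2723, 0.2205]
orientation: [0.0, 0.404, 0.915, -0.0]
wrist_force: [0.5, 0.0, -0.6]
finger_gap: 0.0599
grip_force: 0.0
```

```bash
python3 -c "
from h import *
go([.542,-.156,.22],-1.741)
print(tri(('top',262.,204),('side',262.3,300.2)),onz('top',262,204,.081))"
```

```text
shift mm [-482.1 -106.9    0.5] rv [-0.     0.     0.909] t 0.7667 F [ 0.5  0.  -0.6]
(array([0.64028854, 0.17444681, 0.08415257]), np.float64(0.0021612367136768303)) [0.63963494 0.17462633 0.081     ]
```

Emit:
step_arm(
  moves=[
    [[-300,-67,0],[0,0,0.6],50],
    [[-300,-67,0],[0,0,0.6],50],
    [[-300,-67,0],[0,0,0.6],50],
    [[-300,-67,0],[0,0,0.6],50],
    [[-300,-67,0],[0,0,0.6],50],
    [[-300,-67,0],[0,0,0.6],50],
    [[-300,-67,0],[0,0,0.6],50],
    [[-300,-67,0],[0,0,0.6],50],
  ],
)

```text
clock: 1.43
tcp_pos: [0.4507, 0.0032, 0.22]
orientation: [0.001, 0.658, 0.753, -0.0]
wrist_force: [1.0, 0.0, -0.1]
finger_gap: 0.0502
grip_force: 0.0
```

```bash
python3 -c "
from h import *
go([.542,-.156,.18],-1.741)"
```

```text
shift mm [-170.    69.    40.3] rv [0.001 0.001 0.305] t 1.4333 F [ 1.   0.  -0.1]
```

Emit:
step_arm(
  moves=[
    [[-170,69,20],[0,0,0.305],50],
    [[-170,69,20],[0,0,0.305],50],
    [[-170,69,20],[0,0,0.305],50],
    [[-170,69,20],[0,0,0.305],50],
    [[-170,69,40],[0,0,0.305],50],
    [[-170,69,40],[0,0,0.305],50],
    [[-170,69,40],[0,0,0.305],50],
  ],
)

```text
clock: 2.02
tcp_pos: [0.5392, -0.1517, 0.1783]
orientation: [-0.002, 0.764, 0.645, -0.001]
wrist_force: [0.2, -0.5, -0.3]
finger_gap: 0.0501
grip_force: 0.0
```

```bash
python3 -c "
from h import *
go([.542,-.156,.097],-1.741)
a=snap('top','t1.png')[150:290,330:440];b=snap('side','s1.png')[110:270,270:400]
o=np.zeros((600,800,3),np.uint8)
o[:509,:400]=cv2.resize(a,(400,509),interpolation=2);o[:492,400:]=cv2.resize(b,(400,492),interpolation=2)
cv2.imwrite('pics/z1.png',o[:,:,::-1])"
```

```text
shift mm [-3.9  3.8 81.3] rv [-0.004 -0.001  0.002] t 2.0167 F [ 0.2 -0.5 -0.3]
```

View pics/z1.png

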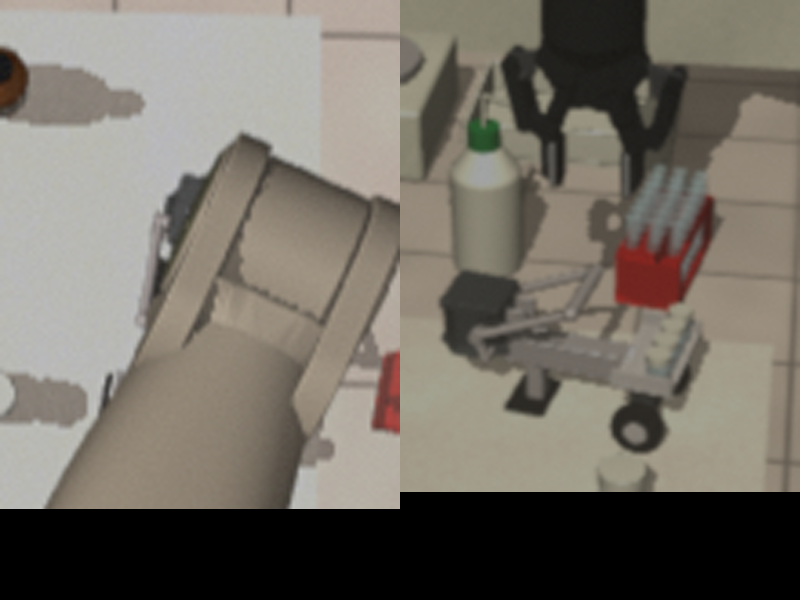

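The side view shows the open fingers (tips about (555,183) and (627,195) in the crop) straddling the crossbar (about (583,292)), aligned. Descending.

Emit:
step_arm(
  moves=[
    [[-3,4,40],[0,0,0],50],
    [[-3,4,78],[0,0,0],50],
    [[-3,4,80],[0,0,0],50],
    [[-3,4,80],[0,0,0],0],
    [[-3,4,80],[0,0,0],0],
    [[-3,4,80],[0,0,0],0],
    [[-3,4,80],[0,0,0],0],
    [[-3,4,80],[0,0,0],0],
  ],
  grip_force=25,
)

```text
clock: 2.78
tcp_pos: [0.5452, -0.1553, 0.1026]
orientation: [0.002, 0.763, 0.646, 0.001]
wrist_force: [-0.2, -0.2, 0.6]
finger_gap: 0.0001
grip_force: 0.0
```

```bash
python3 -c "
from h import *
s=telemetry.get_state();print(s)
b=snap('side','s2.png')[110:270,270:400]
cv2.imwrite('pics/z2.png',cv2.resize(b,None,fx=4,fy=3.7,interpolation=2)[:,:,::-1])"
```

```text
{'clock': 2.7833, 'joint_pos': array([-4.19192817e-01,  3.41287407e-01, -1.59141031e-01,  1.06677748e+00,
        9.27965749e-05,  1.31734917e+00]), 'qvel': array([-0.00233126,  0.00855585, -0.01437223, -0.00416894,  0.00093848,
       -0.00017322]), 'tau': array([ 6.92666369e-02, -4.79171562e+01,  2.82005668e+01, -9.46866843e-03,
        3.03125657e-03,  2.95014725e-04]), 'tcp_pos': array([ 0.54518224, -0.15531902,  0.10260178]), 'orientation': array([0.00159706, 0.7632116 , 0.64614613, 0.00082116]), 'wrist_force': array([-0.21726573, -0.21241589,  0.58884539]), 'ft_torque': array([ 0.0297138 , -0.00709735,  0.006819  ]), 'grip_force': 0.0, 'finger_gap': 0.00010376773367227213}
```

View pics/z2.png

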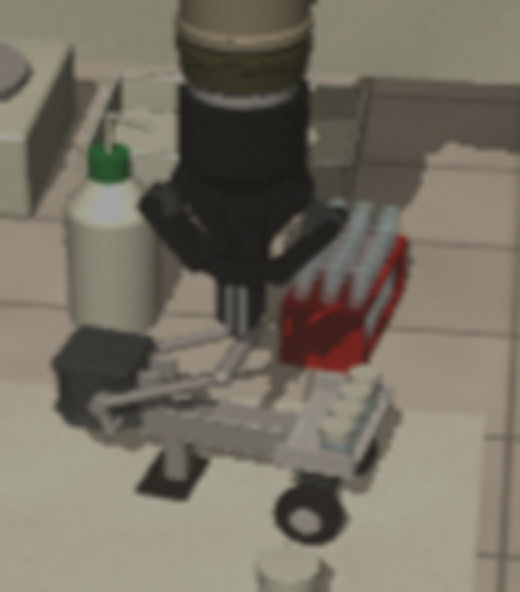

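```bash
python3 -c "
from h import *
s=telemetry.get_state();p=s['tcp_pos'];print(proj('side',p),proj('side',p+[0,0,-.02]))
for z in (.09,.1,.11,.12): print(z,proj('side',[.542,-.156,z]),onz('top',381.8,241,z),proj('side',onz('top',381.8,241,z)))
b=cv2.imread('pics/s2.png')[180:235,300:360];cv2.imwrite('pics/z3.png',cv2.resize(b,None,fx=10,fy=10,interpolation=2))"
```

```text
[330.01119378 209.11459722] [329.95870732 215.80374822]
0.09 [331.14189435 213.10918702] [ 0.54336651 -0.15806819  0.09      ] [330.70703431 212.61692108]
0.1 [331.17353924 209.75612627] [ 0.54261916 -0.15715009  0.1       ] [330.98637363 209.4876873 ]
0.11 [331.20547605 206.37213492] [ 0.54187181 -0.15623198  0.11      ] [331.26863365 206.32573512]
0.12 [331.23770882 202.95678298] [ 0.54112446 -0.15531388  0.12      ] [331.5538604  203.13054869]
```

View pics/z3.png

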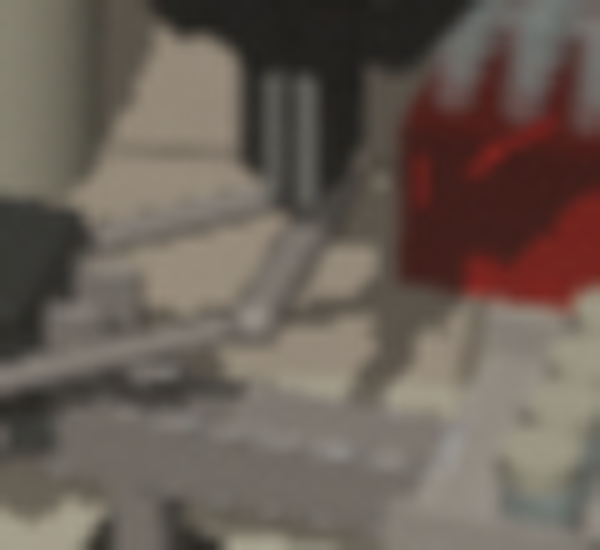

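The shut fingertips show at about (305,207) in the crop, just above the bar, while the bar runs from (255,318) to (310,225). They closed over the bar, so the fingers end higher than expected. I'll rise, open, go lower and close again.

Emit:
step_arm(
  moves=[
    [[0,0,-25],[0,0,0],50],
    [[0,0,-25],[0,0,0],50],
    [[0,0,-25],[0,0,0],50],
    [[0,0,-25],[0,0,0],50],
    [[0,0,0],[0,0,0],50],
    [[0,0,12],[0,0,0],50],
    [[0,0,20],[0,0,0],50],
    [[0,0,20],[0,0,0],50],
  ],
)

```text
clock: 3.5
tcp_pos: [0.542, -0.1541, 0.0779]
orientation: [-0.002, 0.763, 0.646, -0.001]
wrist_force: [0.5, 0.8, -0.1]
finger_gap: 0.0494
grip_force: 0.0
```

Emit:
step_arm(
  moves=[
    [[0,0,0],[0,0,0],8],
    [[0,0,0],[0,0,0],8],
    [[0,0,0],[0,0,0],8],
    [[0,0,0],[0,0,0],8],
    [[0,0,0],[0,0,0],8],
  ],
)

```text
clock: 3.92
tcp_pos: [0.5452, -0.1551, 0.0814]
orientation: [0.001, 0.763, 0.646, 0.001]
wrist_force: [2.5, 2.0, 0.0]
finger_gap: 0.0108
grip_force: 25.9
```

```bash
python3 -c "
from h import *
b=snap('side','s3.png')[160:245,290:370];cv2.imwrite('pics/z4.png',cv2.resize(b,None,fx=7,fy=7,interpolation=2)[:,:,::-1])
print(proj('side',telemetry.get_state()['tcp_pos']))"
```

```text
[329.8296389  216.09354846]
```

View pics/z4.png

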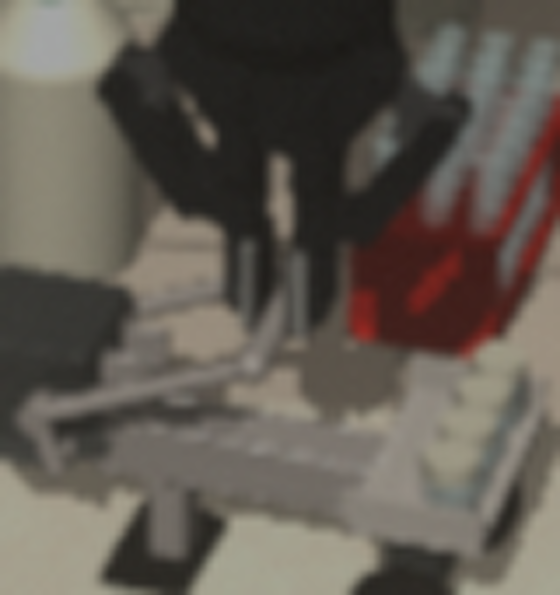

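The pads now hold the bar (gap 10.8 mm), but only by the tips, around (270,330) in the crop. I'll regrip about 9 mm lower.

Emit:
step_arm(
  moves=[
    [[0,0,0],[0,0,0],35],
    [[0,0,0],[0,0,0],35],
    [[0,0,0],[0,0,0],35],
    [[0,0,5],[0,0,0],35],
    [[0,0,9],[0,0,0],8],
    [[0,0,9],[0,0,0],8],
    [[0,0,9],[0,0,0],8],
    [[0,0,9],[0,0,0],8],
  ],
)

```text
clock: 4.63
tcp_pos: [0.5434, -0.1546, 0.0708]
orientation: [-0.001, 0.763, 0.646, -0.0]
wrist_force: [0.8, 1.0, -3.6]
finger_gap: 0.0107
grip_force: 24.8
```

Emit:
step_arm(
  moves=[
    [[0,0,9],[0,0,0],8],
    [[0,0,0],[0,0,0],8],
  ],
)

```text
clock: 4.8
tcp_pos: [0.5419, -0.1543, 0.0689]
orientation: [-0.002, 0.763, 0.646, -0.001]
wrist_force: [-1.0, -1.2, -5.2]
finger_gap: 0.0112
grip_force: 24.9
```

```bash
python3 -c "
from h import *
im=snap('side','s4.png');g=cv2.cvtColor(im,cv2.COLOR_RGB2GRAY);print(telemetry.get_state()['tcp_pos'])
for d in (0,.02,.04): print(proj('side',telemetry.get_state()['tcp_pos']+[0,0,d]))
print(g[192:220,318:346])"
```

```text
[ 0.54258557 -0.15455935  0.0715453 ]
[330.78112317 219.51704433]
[330.84091596 212.89018864]
[330.90181355 206.14088734]
[[ 37  35  35  36  36  35  35  36  35  32  38  73 114 124  93  46  33  32
   32  31  30  32  36  37  35  35  35  34]
 [ 37  35  35  35  36  37  36  34  34  33  41  82 121 130 104  52  34  33
   32  31  31  33  35  35  34  34  33  34]
 [ 40  41  37  36  36  35  36  35  35  33  44  86 122 130 104  51  35  34
   35  34  33  34  34  34  34  34  33  35]
 [ 75  79  62  46  38  36  35  36  35  33  40  64  96 107  87  46  36  35
   35  35  34  35  34  35  35  35  35  34]
 [119 123 109  84  54  38  36  36  34  32  33  39  58  73  63  42  36  35
   35  34  35  33  35  35  34  35  35  36]
 [139 139 136 124  85  44  36  36  37  35  31  36  56  72  62  42  36  35
   34  35  34  35  35  36  35  34  36  36]
 [141 141 141 136 108  57  38  40  50  47  34  35  54  69  59  43  36  36
   35  34  35  37  38  35  36  35  37  38]
 [137 131 128 123 100  60  41  56  73  61  35  36  49  63  61  51  40  36
   34  33  36  41  43  37  36  37  38  39]
 [131 123 117 105  81  55  45  70  85  65 
[... 1598 characters left out ...]
124 121 119 117 114 112 106 103 107 108 106 118 137 138 134 115  89  84
   86  85  85  86  86  86  86  86  85  81]
 [106  99  95  93  95 106 115 114 115 114 119 128 137 138 130 108  87  85
   85  86  86  86  87  87  86  86  86  82]
 [103  94  81  78  93 118 135 136 136 137 137 137 139 137 118  92  85  86
   87  86  86  86  87  87  86  85  85  80]
 [106  98  82  74  88 111 122 123 125 131 134 135 142 134 111  91  87  88
   88  88  88  88  89  87  87  86  86  83]
 [ 67  66  65  67  70  76  82  90  95 105 111 119 131 121 104  94  91  94
   94  94  92  91  92  91  89  91  92 100]
 [ 64  64  73  82  84  77  75  90  96  99 100 103 109 111 111 103 105 111
  106 103  97  94  97  96  96  99 111 132]]
```

Emit:
step_arm(
  moves=[
    [[0,3,-5.5],[0,0,0],8],
    [[0,5.5,-10.5],[0,0,0],8],
    [[0,9,-15.5],[0,0,0],8],
    [[0,13,-20],[0,0,0],8],
    [[0,16.5,-24.5],[0,0,0],8],
    [[0,21,-28.5],[0,0,0],8],
    [[0,25.5,-32.5],[0,0,0],8],
    [[0,30.5,-36],[0,0,0],8],
  ],
)

```text
clock: 5.52
tcp_pos: [0.5744, -0.16, 0.1079]
orientation: [-0.0, 0.763, 0.646, 0.0]
wrist_force: [-1.8, -0.1, -5.9]
finger_gap: 0.0108
grip_force: 24.7
```

Emit:
step_arm(
  moves=[
    [[0,5,-3],[0,0,0],8],
    [[0,10,-6],[0,0,0],8],
    [[0,15.5,-8.5],[0,0,0],8],
    [[0,21,-11],[0,0,0],8],
    [[0,26.5,-12.5],[0,0,0],8],
    [[0,32,-14],[0,0,0],8],
    [[0,38,-15],[0,0,0],8],
    [[0,41,-15.5],[0,0,0],8],
  ],
)

```text
clock: 6.18
tcp_pos: [0.6154, -0.1669, 0.123]
orientation: [0.0, 0.763, 0.646, 0.0]
wrist_force: [-0.3, -0.5, -6.9]
finger_gap: 0.0107
grip_force: 24.7
```

```bash
python3 -c "
from h import *
s=telemetry.get_state();print(s['wrist_force'],s['finger_gap'],s['ft_torque'])
b=snap('side','s5.png')[120:270,250:390];cv2.imwrite('pics/z5.png',cv2.resize(b,None,fx=4,fy=4,interpolation=2)[:,:,::-1])
print(proj('side',telemetry.get_state()['tcp_pos']))"
```

```text
[-0.32529041 -0.52013246 -6.90572829] 0.010665930011655628 [ 0.06854482  0.2300586  -0.0089408 ]
[302.55678869 197.41899214]
```

View pics/z5.png

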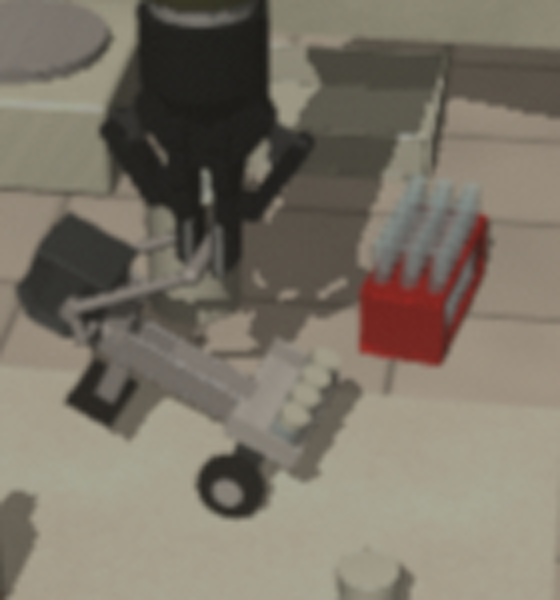

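The trailer came up with the bar: nose at (75,260), the wheel has moved, and it is pitched nose-up. The pads' friction is holding the bar from turning. I'll retrace the path to set it down, then regrip with the tool tilted forward so the tool can turn with the handle.

Emit:
step_arm(
  moves=[
    [[0,-9,1.5],[0,0,0],8],
    [[0,-20,5],[0,0,0],8],
    [[0,-31,9.5],[0,0,0],8],
    [[0,-41,15.5],[0,0,0],8],
    [[0,-50,23],[0,0,0],8],
    [[0,-58,31],[0,0,0],8],
    [[0,-66,41],[0,0,0],8],
    [[0,-70,47],[0,0,0],8],
  ],
)

```text
clock: 6.9
tcp_pos: [0.5471, -0.1557, 0.0783]
orientation: [0.003, 0.763, 0.646, 0.002]
wrist_force: [-0.5, 1.1, 5.6]
finger_gap: 0.0109
grip_force: 28.4
```

Emit:
step_arm(
  moves=[
    [[0,-1,4],[0,0,0],8],
    [[0,-1,4],[0,0,0],8],
    [[0,-1,4],[0,0,0],8],
    [[0,-1,4],[0,0,0],35],
    [[0,-1,4],[0,0,0],35],
    [[0,-1,4],[0,0,0],35],
    [[0,-1,-30],[0,0,0],40],
    [[0,-1,-60],[0,0,0],40],
  ],
)

```text
clock: 7.57
tcp_pos: [0.5427, -0.1543, 0.1349]
orientation: [-0.002, 0.763, 0.646, -0.001]
wrist_force: [0.7, -0.0, 0.1]
finger_gap: 0.0403
grip_force: 0.0
```

```bash
python3 -c "
from h import *
s=telemetry.get_state();print(s['wrist_force'],s['joint_pos'])
b=snap('side','s6.png')[120:270,250:390];cv2.imwrite('pics/z6.png',cv2.resize(b,None,fx=4,fy=4,interpolation=2)[:,:,::-1])"
```

```text
[ 0.68645059 -0.03341369  0.09221781] [-4.19310638e-01  3.23677651e-01 -1.01753001e-01  1.15037565e+00
 -1.50328581e-05  1.31755071e+00]
```

View pics/z6.png

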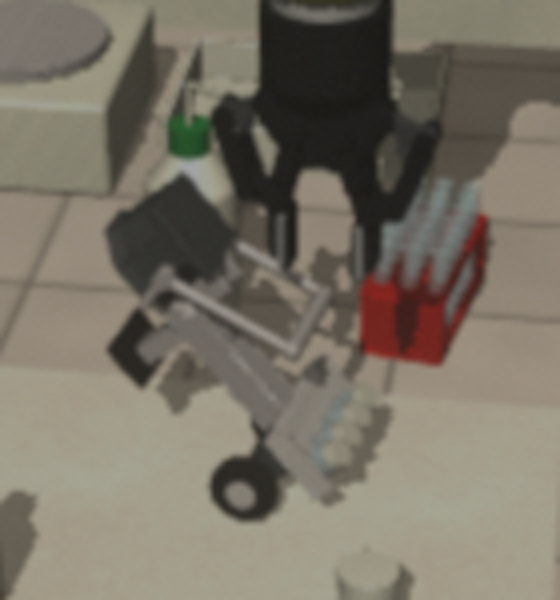

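The trailer is pitched well nose-up: nose at about (170,240), foot at (135,345) off the bench, wheel at (245,490). It may be rocked back on its tail. I'll check by numbers whether it is moving.

```bash
cat >> h.py <<'E'
def blobs(im,box,thr=62,amin=12):
    x0,y0,x1,y1=box; g=cv2.cvtColor(im[y0:y1,x0:x1],cv2.COLOR_RGB2GRAY)
    n,l,st,c=cv2.connectedComponentsWithStats((g<thr).astype(np.uint8))
    return [(int(st[i,4]),(c[i]+[x0,y0]).round(1).tolist(),(st[i,:4]+[x0,y0,0,0]).tolist()) for i in range(1,n) if st[i,4]>=amin]
E
python3 -c "
from h import *
for k in range(10): im=imaging.read_camera('side')
print(blobs(im,(255,150,350,270)))
im2=cv2.imread('pics/s6.png')[:,:,::-1]; print(blobs(im2,(255,150,350,270)))
im2=cv2.imread('pics/side0.png')[:,:,::-1]; print(blobs(im2,(255,150,370,270)))
np.save('last.npy',im)
"
```

```text
[(40, [279.9, 153.8], [278, 150, 6, 12]), (882, [327.4, 162.3], [299, 150, 51, 39]), (116, [346.0, 198.7], [341, 186, 9, 23]), (82, [257.7, 199.4], [255, 194, 9, 14]), (31, [258.5, 212.8], [255, 210, 10, 7]), (52, [316.1, 223.9], [312, 218, 8, 12]), (86, [270.7, 231.2], [263, 225, 17, 12]), (172, [302.8, 236.3], [294, 228, 17, 19])]
[(41, [280.0, 153.8], [278, 150, 6, 11]), (884, [327.5, 162.4], [299, 150, 51, 39]), (530, [292.7, 178.6], [278, 164, 31, 29]), (126, [345.5, 199.4], [340, 186, 10, 23]), (15, [290.9, 194.3], [289, 193, 5, 4]), (101, [282.9, 206.7], [278, 198, 11, 18]), (160, [312.1, 240.1], [303, 232, 18, 18])]
[(50, [279.8, 154.4], [278, 150, 6, 12]), (19, [299.5, 155.3], [297, 153, 5, 5]), (323, [353.6, 199.1], [341, 177, 29, 32]), (384, [294.2, 209.2], [284, 199, 25, 26]), (41, [303.3, 220.6], [298, 218, 15, 7]), (21, [361.5, 233.8], [359, 229, 5, 9]), (95, [312.5, 239.0], [305, 233, 17, 12]), (189, [347.7, 246.4], [339, 238, 17, 19])]
```

Emit:
step_arm(
  moves=[
    [[0,-20,-60],[0,0,0],50],
    [[0,-40,-100],[0,0,0],50],
    [[230,-140,-100],[0,0,0],50],
    [[230,-140,-100],[0,0,0],50],
    [[230,-140,-100],[0,0,0],50],
    [[230,-140,-100],[0,0,0],50],
    [[230,-140,-100],[0,0,0],50],
    [[230,-140,-100],[0,0,0],50],
  ],
)

```text
clock: 8.78
tcp_pos: [0.4448, 0.0909, 0.2355]
orientation: [-0.0, 0.764, 0.646, 0.0]
wrist_force: [1.9, 0.3, -0.1]
finger_gap: 0.0499
grip_force: 0.0
```

```bash
python3 -c "
from h import *
t=snap('top','t7.png');s=snap('side','s7.png')
cv2.imwrite('pics/z7.png',cv2.cvtColor(np.vstack([np.hstack([cv2.resize(t[120:280,310:490],(450,400),interpolation=2),cv2.resize(s[150:310,220:360],(350,400),interpolation=2)]),cv2.resize(s[100:500,:][0:380:1,:],(800,200))]),cv2.COLOR_RGB2BGR))
print(blobs(t,(340,150,440,290)));print(blobs(s,(225,150,340,270)))"
```

```text
[(60, [394.4, 173.7], [385, 164, 20, 14]), (51, [382.0, 185.8], [379, 181, 7, 11]), (22, [394.9, 188.2], [393, 183, 4, 11]), (15, [388.8, 190.8], [387, 189, 5, 4])]
[(33, [279.6, 154.0], [278, 150, 6, 11]), (14, [300.1, 155.1], [299, 153, 3, 5]), (166, [336.7, 169.4], [332, 155, 8, 34]), (68, [226.1, 181.1], [225, 170, 4, 23]), (347, [249.8, 201.6], [240, 192, 24, 25]), (38, [258.3, 212.8], [253, 210, 14, 7]), (44, [315.7, 225.3], [312, 220, 8, 11]), (90, [269.8, 231.0], [262, 224, 17, 13]), (164, [302.2, 237.8], [294, 230, 16, 18]), (80, [237.2, 240.7], [233, 236, 9, 10]), (47, [245.3, 253.7], [240, 246, 9, 14])]
```

View pics/z7.png

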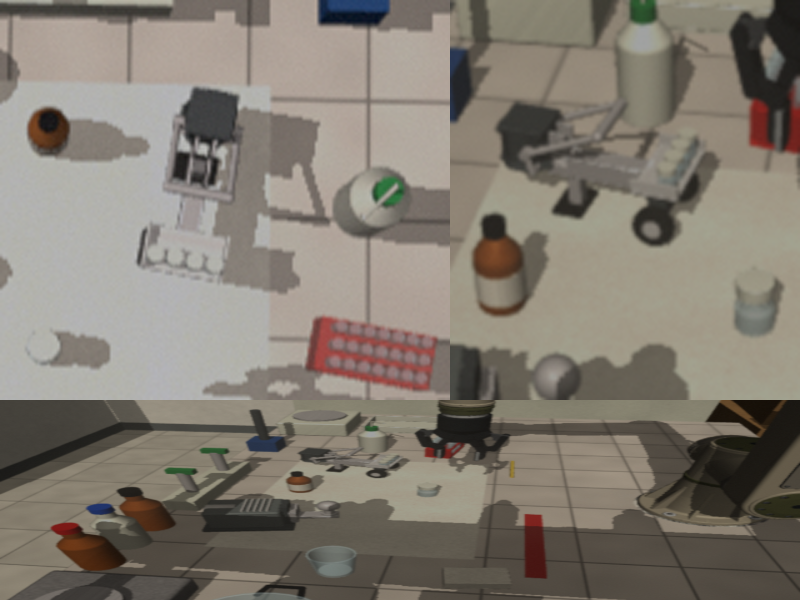

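Top crop: the trailer stands upright on its wheels. Crossbar ends at (167,190) and (235,197), vials from (155,255) to (217,264), nose at (212,112). The handle is still low and all the bystanders are standing. From here I'll measure by numbers only.

```bash
python3 -c "
from h import *
T=lambda x,y:(310+x/2.5,120+y/2.5)
S=lambda x,y:(220+(x-450)/2.5,150+y/2.5)
v=[onz('top',*T(*p),.093) for p in((155,255),(176,258),(197,262),(217,264))];m=np.mean(v,0)
print('vials mid',m,'yaw',-np.arctan2((v[0]-v[3])[0],(v[0]-v[3])[1]))
print('bar',tri(('top',*T(167,190)),('side',*S(596,143))),tri(('top',*T(235,197)),('side',*S(624,104))))
b=onz('top',*T(201,193.5),.115);print('barmid',b,'yaw',np.arctan2(*(b-m)[[1,0]]))
w=onz('side',302.2,237.8,.022);w2=onz('side',315.7,225.3,.022);print('wheels',w,w2,'foot',onz('side',269.8,231,.002))
s=telemetry.get_state();p=s['tcp_pos'];d=np.array([.9855,-.169,0])
for k in (0,.01,.02,.03): print(k,[proj('side',p+[0,0,k]+d*e).round(1).tolist() for e in(-.025,0,.025)])
im=cv2.imread('pics/s7.png')[:,:,::-1];print(blobs(im,(290,60,440,260)))
g=cv2.cvtColor(im,cv2.COLOR_RGB2GRAY);print(g[150:200:2,322:382:2])
"
```

```text
vials mid [ 0.59031863 -0.16451714  0.093     ] yaw -0.12329856685838574
bar (array([ 0.66893466, -0.1406986 ,  0.10571026]), np.float64(0.0076271789017126005)) (array([ 0.65870568, -0.21531186,  0.10754035]), np.float64(6.465369686172438e-05))
barmid [ 0.66066559 -0.17741656  0.115     ] yaw -0.18135373889802586
wheels [ 0.6135645  -0.13420882  0.022     ] [ 0.58769697 -0.19455814  0.022     ] foot [ 0.7100936  -0.17969631  0.002     ]
0 [[377.9, 226.7], [365.4, 224.5], [352.9, 222.3]]
0.01 [[378.3, 222.5], [365.6, 220.3], [353.1, 218.1]]
0.02 [[378.6, 218.2], [365.9, 216.0], [353.3, 213.8]]
0.03 [[378.9, 213.8], [366.1, 211.6], [353.5, 209.4]]
[(602, [375.6, 73.5], [345, 60, 63, 25]), (31, [353.8, 90.9], [352, 85, 7, 16]), (45, [392.7, 92.4], [386, 86, 10, 17]), (4172, [369.6, 159.6], [332, 106, 77, 107]), (14, [300.1, 155.1], [299, 153, 3, 5]), (44, [315.7, 225.3], [312, 220, 8, 11]), (164, [302.2, 237.8], [294, 230, 16, 18])]
[[146 146 146 145 145 146 146 146 146 146 146 146 145 129  35  27  27  27
   27  28  26  28  28  29  28  27  25  28  26  27]
 [142 139 133 141 140 140 152 1
[... 2269 characters left out ...]
 34  34  33  34  33  55
   93 103  72  60 101  66  67 127 131 111  40  27]
 [135 135 135 134 134 134 133 134 130 100  61  51  35  34  35  34  28  51
   87  93  64  79  88  56  96 131 130  83  66  33]
 [136 136 134 134 133 133 133 133 132  93  62  63  51  34  33  32  32  51
   80  72  61  96  72  63 127 134 130  83  77  39]
 [127 128 130 132 132 132 132 132 130  81  60  64  58  35  58  64  34  48
   63  61  83  87  58  93 133 133 115  80  78  54]
 [130 126 122 120 118 115 117 119 118  77  58  57  51  38  77  76  31  47
   60  58 101  70  58 120 133 132 113  79  79  66]
 [139 139 139 138 138 138 137 135 132  80  59  58  52  37  76  74  31  46
   56  58  90  60  78 117 120 119 101  73  75  60]]
```

```bash
cat >> h.py <<'E'
O=np.array([.752,-.191,0]);YAW=-.155
def W(x,y,z,O=None,yaw=None):
    O=globals()['O'] if O is None else O; yaw=YAW if yaw is None else yaw
    return O+R.from_euler('z',yaw).apply([x/1000,y/1000,z/1000])
def goR(P,r2):
    s=telemetry.get_state(); q=s['orientation']; r=R.from_quat([q[1],q[2],q[3],q[0]])
    print('shift mm',(r.inv().apply(np.array(P)-s['tcp_pos'])*1000).round(1),'rv',(r.inv()*r2).as_rotvec().round(3),'t',s['clock'],'F',s['wrist_force'].round(1),'j',s['joint_pos'].round(2))
def hk(theta): return tool(YAW-np.pi/2)*R.from_euler('x',-theta)
E
python3 -c "
from h import *
goR(W(-115,0,190),hk(.75))"
```

```text
shift mm [-233.6  234.3   45.7] rv [-0.75  -0.    -0.004] t 8.8833 F [-0.2  0.2  0.7] j [ 0.03  0.07 -0.17  1.33  0.    1.76]
```

Emit:
step_arm(
  moves=[
    [[-234,234,46],[-0.75,0,0],50],
    [[-234,234,46],[-0.75,0,0],50],
    [[-234,234,46],[-0.75,0,0],50],
    [[-234,234,46],[-0.75,0,0],50],
    [[-234,234,46],[-0.75,0,0],50],
    [[-234,234,46],[-0.75,0,0],50],
    [[-234,234,46],[-0.75,0,0],50],
    [[-234,234,46],[-0.75,0,0],50],
  ],
)

```text
clock: 9.55
tcp_pos: [0.6251, -0.1679, 0.1863]
orientation: [0.278, 0.711, 0.601, 0.236]
wrist_force: [-0.1, 0.8, 0.9]
finger_gap: 0.05
grip_force: 0.0
```

Emit:
step_arm(
  moves=[
    [[0,0,0],[0,0,0],50],
    [[0,0,0],[0,0,0],50],
  ],
)

```text
clock: 9.72
tcp_pos: [0.6294, -0.1708, 0.1895]
orientation: [0.279, 0.712, 0.6, 0.235]
wrist_force: [-0.2, 0.4, -0.1]
finger_gap: 0.0501
grip_force: 0.0
```

```bash
python3 -c "
from h import *
goR(W(-115,0,135),hk(.75));goR(W(-66,0,82),hk(.75))"
```

```text
shift mm [ -0.9 -30.3  46.3] rv [-0.003  0.01  -0.011] t 9.7167 F [-0.2  0.4 -0.1] j [-0.5  -0.05 -0.73  0.18  0.22  1.32]
shift mm [ -0.2 -30.4 118.5] rv [-0.003  0.01  -0.011] t 9.7167 F [-0.2  0.4 -0.1] j [-0.5  -0.05 -0.73  0.18  0.22  1.32]
```

Emit:
step_arm(
  moves=[
    [[0,-15,23],[0,0,0],50],
    [[0,-30,46],[0,0,0],50],
    [[0,-30,70],[0,0,0],50],
    [[0,-30,95],[0,0,0],50],
    [[0,-30,112],[0,0,0],50],
    [[0,-30,118],[0,0,0],50],
    [[0,-30,118],[0,0,0],50],
  ],
)

```text
clock: 10.3
tcp_pos: [0.6869, -0.1768, 0.0831]
orientation: [0.278, 0.71, 0.602, 0.236]
wrist_force: [0.5, -0.5, 0.3]
finger_gap: 0.05
grip_force: 0.0
```

Emit:
step_arm(
  moves=[
    [[0,0,0],[0,0,0],8],
    [[0,0,0],[0,0,0],8],
    [[0,0,0],[0,0,0],8],
    [[0,0,0],[0,0,0],8],
    [[0,0,0],[0,0,0],8],
    [[0,0,0],[0,0,0],8],
  ],
  grip_force=40,
)

```text
clock: 10.8
tcp_pos: [0.6884, -0.178, 0.0865]
orientation: [0.281, 0.71, 0.601, 0.238]
wrist_force: [1.4, 0.7, 4.6]
finger_gap: 0.0098
grip_force: 39.7
```

```bash
python3 -c "
from h import *
h=W(-10,0,78)
s=telemetry.get_state();p=s['tcp_pos'];f=np.array([np.cos(YAW),np.sin(YAW),0]);print('tcp rel hinge fwd,z',(p-h)@f,p[2]-h[2],(p-h)@[-f[1],f[0],0])
q=s['orientation'];r=R.from_quat([q[1],q[2],q[3],q[0]]);l=np.array([-f[1],f[0],0])
for a in np.arange(.1,1.01,.1):
    k=R.from_rotvec(l*a); print(a.round(1),(r.inv().apply(h+k.apply(p-h)-p)*1000).round(1),(r.inv()*k*r).as_rotvec().round(3))
im=snap('side','s8.png');print(blobs(im,(225,180,320,270)))
for c in (.03,.035,.04,.045): b=p-c*r.as_matrix()[:,2]; print(c,b,(b-h)@f,np.linalg.norm(b-h))
"
```

```text
tcp rel hinge fwd,z -0.05485129514136005 0.00852207654494809 0.00305903192457164
0.1 [ 0.   4.5 -3.2] [ 0.1   -0.001 -0.001]
0.2 [ 0.   9.4 -5.9] [ 0.2   -0.001 -0.001]
0.3 [ 0.  14.5 -8.1] [ 0.3   -0.002 -0.002]
0.4 [ 0.1 19.7 -9.9] [ 0.4   -0.003 -0.003]
0.5 [  0.1  25.2 -11. ] [ 0.5   -0.004 -0.004]
0.6 [  0.1  30.7 -11.7] [ 0.6   -0.004 -0.004]
0.7 [  0.2  36.2 -11.7] [ 0.7   -0.005 -0.005]
0.8 [  0.2  41.7 -11.3] [ 0.8   -0.006 -0.006]
0.9 [  0.3  47.2 -10.2] [ 0.9   -0.007 -0.007]
1.0 [ 0.3 52.5 -8.7] [ 1.    -0.007 -0.007]
[(41, [226.2, 185.3], [225, 180, 4, 13]), (664, [303.1, 190.0], [280, 180, 40, 24]), (348, [249.9, 201.6], [240, 192, 24, 25]), (30, [257.3, 213.4], [253, 211, 9, 6]), (43, [315.7, 225.4], [312, 220, 8, 11]), (89, [269.8, 231.0], [262, 224, 17, 13]), (165, [302.3, 237.7], [294, 230, 16, 18]), (80, [237.2, 240.7], [233, 236, 9, 10]), (38, [245.9, 253.5], [242, 246, 7, 13])]
0.03 [ 0.66815921 -0.17457754  0.10840571] -0.07537096662673036 0.08133918252040531
0.035 [ 0.66478601 -0.17401282  0.11205298] -0.0787909118742921 0.08589896220558257
0.04 [ 0.66141281 -0.1734481   0.11570025] -0.08221085712185375 0.0905052529022729
0.045 [ 0.6580396  -0.17288337  0.11934752] -0.0856308023694155 0.09515130003217334
```

Emit:
step_arm(
  moves=[
    [[0,2.7,-2.0],[0.06,0,0],8],
    [[0,5.5,-3.8],[0.12,0,0],8],
    [[0,8.4,-5.4],[0.18,0,0],8],
    [[0,11.4,-6.8],[0.24,0,0],8],
    [[0,14.5,-8.1],[0.3,0,0],8],
    [[0,17.6,-9.2],[0.36,0,0],8],
    [[0,20.8,-10.1],[0.42,0,0],8],
    [[0,24,-10.8],[0.48,0,0],8],
  ],
)

```text
clock: 11.52
tcp_pos: [0.6949, -0.1788, 0.1079]
orientation: [0.1, 0.757, 0.64, 0.085]
wrist_force: [-1.9, 0.6, -0.5]
finger_gap: 0.0099
grip_force: 39.5
```

```bash
python3 -c "
from h import *
im=snap('side','s9.png');print(blobs(im,(225,180,320,270)));print(telemetry.get_state()['joint_pos'].round(2),telemetry.get_state()['ft_torque'].round(2))"
```

```text
[(40, [226.2, 185.3], [225, 180, 4, 13]), (14, [273.9, 182.6], [272, 180, 4, 7]), (34, [281.6, 184.1], [279, 180, 6, 10]), (315, [248.9, 201.7], [239, 192, 25, 26]), (40, [257.2, 209.6], [253, 205, 11, 10]), (50, [315.8, 224.1], [312, 218, 8, 12]), (89, [270.0, 231.3], [262, 225, 17, 12]), (169, [302.4, 236.6], [294, 228, 16, 19]), (80, [237.2, 240.7], [233, 236, 9, 10]), (35, [245.9, 253.9], [242, 247, 7, 12])]
[-0.39  0.41 -0.08  0.82  0.06  1.35] [ 0.14  0.18 -0.02]
```

Emit:
step_arm(
  moves=[
    [[0,2.7,-2.0],[0.06,0,0],8],
    [[0,5.5,-3.8],[0.12,0,0],8],
    [[0,8.4,-5.4],[0.18,0,0],8],
    [[0,11.4,-6.8],[0.24,0,0],8],
    [[0,14.5,-8.1],[0.3,0,0],8],
    [[0,17.6,-9.2],[0.36,0,0],8],
    [[0,20.8,-10.1],[0.42,0,0],8],
    [[0,24,-10.8],[0.48,0,0],8],
  ],
)

```text
clock: 12.23
tcp_pos: [0.7164, -0.1828, 0.1255]
orientation: [-0.079, 0.759, 0.642, -0.067]
wrist_force: [-0.7, 0.1, 2.2]
finger_gap: 0.0101
grip_force: 40.3
```

```bash
python3 -c "
from h import *
im=snap('side','s10.png');print(blobs(im,(225,180,320,270)));print(telemetry.get_state()['joint_pos'].round(2),telemetry.get_state()['ft_torque'].round(2))"
```

```text
[(38, [226.1, 185.3], [225, 180, 4, 13]), (186, [243.1, 202.7], [237, 193, 14, 24]), (101, [254.8, 202.5], [250, 194, 10, 19]), (60, [313.8, 221.5], [309, 215, 9, 12]), (77, [269.1, 230.9], [262, 225, 16, 11]), (169, [300.8, 234.2], [292, 226, 16, 19]), (78, [237.1, 240.7], [233, 236, 9, 10]), (17, [246.9, 254.2], [245, 250, 4, 8])]
[-0.34  0.97  0.96  1.78 -0.04  1.4 ] [-0.07 -0.68 -0.02]
```

Emit:
step_arm(
  moves=[
    [[0,-1.2,1.1],[-0.03,0,0],8],
    [[0,-2.5,2.3],[-0.06,0,0],8],
    [[0,-3.7,3.6],[-0.09,0,0],8],
    [[0,-3.7,3.6],[-0.09,0,0],30],
    [[0,-3.7,3.6],[-0.09,0,0],30],
    [[0,-3.7,3.6],[-0.09,0,0],40],
    [[0,-3.7,-26],[-0.09,0,0],40],
    [[0,-3.7,-66],[-0.09,0,0],40],
  ],
)

```text
clock: 12.95
tcp_pos: [0.7239, -0.1835, 0.1848]
orientation: [-0.048, 0.762, 0.645, -0.039]
wrist_force: [4.0, -1.4, 0.4]
finger_gap: 0.0398
grip_force: 0.0
```

Emit:
step_arm(
  moves=[
    [[0,0,-30],[0,0,0],40],
    [[120,-100,-60],[0.15,0,0],80],
    [[200,-200,-60],[0.15,0,0],80],
    [[200,-200,-60],[0.15,0,0],80],
    [[200,-200,-60],[0.15,0,0],80],
    [[200,-200,-60],[0.15,0,0],80],
    [[200,-200,-60],[0.15,0,0],80],
    [[200,-200,-60],[0.15,0,0],80],
  ],
)

```text
clock: 13.62
tcp_pos: [0.5697, 0.0468, 0.2727]
orientation: [-0.1, 0.756, 0.641, -0.084]
wrist_force: [1.5, 0.3, 0.2]
finger_gap: 0.0798
grip_force: 0.0
```

```bash
python3 -c "
from h import *
t=snap('top','t11.png');s=snap('side','s11.png')
print(blobs(s,(225,150,340,270)));print(blobs(t,(360,140,425,260)));print(blobs(cv2.imread('pics/t7.png')[:,:,::-1],(360,140,425,260)))
a=cv2.imread('pics/t7.png').astype(int);d=np.abs(a[:,:,::-1]-t).sum(2)>60
print([(x,) for x in np.argwhere(d[140:250,360:425]).mean(0)])
# bright vials
hsv=cv2.cvtColor(t[130:260,350:440],cv2.COLOR_RGB2GRAY);print(hsv[86:106:1,14:56:2]); print(hsv[10:86:2,20:60:2])
print(telemetry.get_state()['tcp_pos'])"
```

```text
[(323, [272.9, 157.9], [257, 150, 28, 26]), (156, [319.5, 157.4], [310, 150, 16, 20]), (21, [299.3, 155.1], [297, 153, 5, 5]), (67, [226.1, 181.3], [225, 170, 4, 23]), (242, [243.1, 201.0], [236, 191, 18, 25]), (74, [253.9, 204.1], [249, 193, 11, 20]), (46, [311.6, 224.5], [308, 219, 8, 11]), (91, [266.0, 230.2], [258, 223, 17, 13]), (163, [298.2, 237.0], [290, 229, 16, 18]), (80, [237.2, 240.7], [233, 236, 9, 10]), (35, [246.1, 253.4], [242, 246, 7, 13])]
[(39, [389.7, 169.9], [383, 166, 13, 9]), (44, [382.9, 182.5], [380, 178, 6, 10]), (19, [395.8, 184.4], [395, 180, 3, 10]), (14, [389.5, 187.0], [388, 185, 4, 5])]
[(60, [394.4, 173.7], [385, 164, 20, 14]), (51, [382.0, 185.8], [379, 181, 7, 11]), (22, [394.9, 188.2], [393, 183, 4, 11]), (15, [388.8, 190.8], [387, 189, 5, 4])]
[(np.float64(55.042918454935624),), (np.float64(34.83834048640916),)]
[[184 115 162 180 181 183 156 167 182 182 163 164 183 181 182 184 180 181
  148 136 132]
 [184  91 167 181 183 182 154 176 183 182 145 155 181 164 164 183 174 181
  132 129 130]
 [185  76 160 177 182 185 151 181 182 183 151 178 183 139 132 
[... 4106 characters left out ...]
83 183 182 166 157 157 158 156 179 184 184 132 130 130 132
  134 128]
 [183 183 183 184 184 184 132 158 157 157 155 178 183 182 132 133 133 130
  129 131]
 [176 182 184 184 185 185 137 158 157 156 162 182 181 179 133 129 131 136
  134 131]
 [175 131 149 179 178 169 162 156 157 157 159 185 185 140 133 130 129 132
  133 131]
 [156 122 151 182 182 180 168 162 161 159 154 180 183 139 132 130 130 131
  131 132]
 [143 122 174 178 178 178 175 172 171 167 179 180 174 149 154 138 147 130
  132 129]
 [133 125 177 181 180 179 178 177 177 176 178 176 178 179 179 176 162 130
  133 132]
 [148 175 182 184 182 183 183 182 181 181 180 179 177 175 176 154 148 131
  131 132]]
[0.56930854 0.0486328  0.27493596]
```

```bash
sed -i 's/^O=.*/O=np.array([.762,-.193,0]);YAW=-.145/' h.py; python3 -c "
from h import *
a,b=onz('top',388.4,192,.066),onz('top',386.5,204,.066);print(a,b,'yaw',np.arctan2(*(a-b)[[1,0]]))
for q in (a,b):
  l=R.from_euler('z',-YAW).apply(q-O)*1000;print('trailer coords',l.round(1))
print('bar',R.from_euler('z',-YAW).apply(onz('top',393.5,176.5,.16)-O)*1000)
goR(W(-106,0,150),tool(YAW))"
```

```text
[ 0.68318441 -0.17679341  0.066     ] [ 0.64918844 -0.17193331  0.066     ] yaw -0.14199901449647123
trailer coords [-80.3   4.6  66. ]
trailer coords [-114.7    4.5   66. ]
bar [-53.48623891   5.19308728 160.        ]
shift mm [-209.5  150.8   88.9] rv [-0.201 -0.207 -1.577] t 13.7167 F [-0.2 -0.5 -0.2] j [-0.07  0.56  0.57  1.84  0.02  1.66]
```

```bash
sed -i 's/^O=.*/O=np.array([.762,-.1885,0]);YAW=-.142/' h.py
```

Emit:
step_arm(
  moves=[
    [[-40,20,-20],[-0.02,-0.02,-0.12],70],
    [[-40,20,-20],[-0.1,-0.1,-0.8],70],
    [[-40,20,-20],[-0.1,-0.1,-0.8],70],
    [[-40,20,-20],[-0.1,-0.1,-0.8],70],
    [[-40,20,-20],[-0.1,-0.1,-0.8],70],
    [[-40,20,-20],[-0.1,-0.1,-0.8],70],
    [[-40,20,-20],[-0.1,-0.1,-0.8],70],
    [[-40,20,-20],[-0.1,-0.1,-0.8],70],
  ],
)

```text
clock: 14.38
tcp_pos: [0.5892, 0.0003, 0.2861]
orientation: [-0.056, 0.446, 0.892, -0.044]
wrist_force: [-0.3, 0.1, 0.4]
finger_gap: 0.0701
grip_force: 0.0
```

```bash
python3 -c "
from h import *
goR(W(-106,0,180),tool(YAW))"
```

```text
shift mm [-186.1  -36.5  100.6] rv [-0.099 -0.109 -0.784] t 14.3833 F [-0.3  0.1  0.4] j [-0.11  0.48  0.49  1.72 -0.04  0.82]
```

Emit:
step_arm(
  moves=[
    [[-186,-36,100],[-0.1,-0.11,-0.785],70],
    [[-186,-36,100],[-0.1,-0.11,-0.785],70],
    [[-186,-36,100],[-0.1,-0.11,-0.785],70],
    [[-186,-36,100],[-0.1,-0.11,-0.785],70],
    [[-186,-36,100],[-0.1,-0.11,-0.785],70],
    [[-186,-36,100],[-0.1,-0.11,-0.785],70],
    [[-186,-36,100],[-0.1,-0.11,-0.785],70],
    [[-186,-36,100],[-0.1,-0.11,-0.785],70],
  ],
)

```text
clock: 15.05
tcp_pos: [0.6559, -0.1748, 0.1782]
orientation: [-0.001, 0.073, 0.997, 0.001]
wrist_force: [0.1, -0.4, -0.4]
finger_gap: 0.0698
grip_force: 0.0
```

```bash
python3 -c "
from h import *
goR(W(-106,0,22),tool(YAW))"
```

```text
shift mm [ -1.4   1.3 156.2] rv [ 0.001 -0.002 -0.004] t 15.05 F [ 0.1 -0.4 -0.4] j [-0.38  0.53  0.32  1.37  0.   -0.23]
```

Descend in stages, checking the force.

Emit:
step_arm(
  moves=[
    [[-1,1,40],[0,0,0],70],
    [[-1,1,80],[0,0,0],70],
    [[-1,1,110],[0,0,0],70],
    [[-1,1,130],[0,0,0],70],
    [[-1,1,135],[0,0,0],70],
    [[-1,1,140],[0,0,0],70],
  ],
)

```text
clock: 15.55
tcp_pos: [0.657, -0.1712, 0.0388]
orientation: [-0.001, 0.072, 0.997, 0.0]
wrist_force: [1.0, -0.2, 0.6]
finger_gap: 0.0702
grip_force: 0.0
```

Emit:
step_arm(
  moves=[
    [[0,0,5],[0,0,0],70],
    [[0,0,10],[0,0,0],70],
    [[0,0,15],[0,0,0],70],
    [[0,0,16],[0,0,0],20],
    [[0,0,16],[0,0,0],20],
    [[0,0,16],[0,0,0],20],
    [[0,0,16],[0,0,0],20],
    [[0,0,16],[0,0,0],20],
  ],
  grip_force=70,
)

```text
clock: 16.22
tcp_pos: [0.6575, -0.1723, 0.0249]
orientation: [0.0, 0.071, 0.997, -0.0]
wrist_force: [-0.7, -1.1, 2.7]
finger_gap: 0.022
grip_force: 69.5
```

```bash
python3 -c "
from h import *
s=telemetry.get_state();print(s['tcp_pos'],s['wrist_force'],s['finger_gap'])
s=snap('side','s12.png');print(blobs(s,(225,150,340,270)))"
```

```text
[ 0.65754933 -0.17233975  0.02485974] [-0.67119173 -1.07740602  2.65938655] 0.021952319513345395
[(1484, [285.7, 178.6], [270, 150, 32, 71]), (64, [226.0, 181.1], [225, 170, 4, 23]), (253, [242.8, 201.9], [235, 192, 19, 26]), (71, [253.4, 205.1], [249, 194, 10, 20]), (45, [311.4, 224.8], [307, 219, 8, 11]), (87, [265.5, 230.8], [258, 224, 16, 12]), (164, [297.9, 237.2], [289, 229, 16, 18]), (79, [237.1, 240.8], [233, 236, 9, 10]), (28, [246.2, 254.1], [243, 247, 6, 12])]
```

Emit:
step_arm(
  moves=[
    [[0,0,-5],[0,0,0],20],
    [[0,0,-12],[0,0,0],20],
    [[0,0,-25],[0,0,0],20],
    [[0,0,-40],[0,0,0],20],
    [[0,0,-60],[0,0,0],20],
    [[0,0,-80],[0,0,0],20],
    [[0,0,-100],[0,0,0],20],
    [[0,0,-110],[0,0,0],20],
  ],
)

```text
clock: 16.93
tcp_pos: [0.6574, -0.1712, 0.1355]
orientation: [0.0, 0.071, 0.997, 0.0]
wrist_force: [1.2, -0.3, -7.0]
finger_gap: 0.0219
grip_force: 69.3
```

Emit:
step_arm(
  moves=[
    [[0,0,-8],[0,0,0],20],
    [[0,0,-10],[0,0,0],20],
    [[0,0,-10],[0,0,0],20],
  ],
)

```text
clock: 17.18
tcp_pos: [0.6569, -0.1714, 0.1432]
orientation: [-0.001, 0.071, 0.997, 0.001]
wrist_force: [-0.3, -0.1, -7.4]
finger_gap: 0.0223
grip_force: 69.2
```

```bash
python3 -c "
from h import *
s=telemetry.get_state();print(s['tcp_pos'],s['wrist_force'],s['ft_torque'],s['finger_gap'])
dz=s['tcp_pos'][2]-.0249
s=snap('side','s13.png');print(blobs(s,(215,100,340,250)))
# predicted near wheel & foot if level
for n,P in dict(wheelL=(-150,48,22),wheelR=(-150,-34,22),foot=(-46,0,2),roof=(0,0,100)).items():
  w=W(*P);print(n,proj('side',w).round(1),proj('side',w+[0,0,dz]).round(1))
T=(-.190)
import math
r=.5
print('target', [ .640-.106*math.cos(.17), .1745-.106*math.sin(.17)])
"
```

```text
[ 0.65692609 -0.17139823  0.14317758] [-0.3208631  -0.09326062 -7.37853589] [-0.03133235 -0.00666854 -0.02869304] 0.022264808386715084
[(1863, [283.7, 134.1], [266, 100, 36, 81]), (286, [237.6, 162.7], [230, 151, 19, 27]), (95, [249.4, 163.9], [244, 153, 12, 21]), (343, [220.6, 182.7], [215, 169, 14, 29]), (313, [299.9, 194.6], [287, 179, 28, 30]), (113, [263.0, 193.0], [254, 184, 18, 15]), (78, [237.1, 240.7], [233, 236, 9, 10])]
wheelL [298.6 240.9] [297.2 201.5]
wheelR [308.3 223.3] [307.4 184.8]
foot [267.7 230.3] [264.7 192.4]
roof [248.6 196.6] [244.4 155.5]
target [0.5355280147075866, 0.1565666709988984]
```

Emit:
step_arm(
  moves=[
    [[6,10,0],[0,0,-0.01],20],
    [[16,28,0],[0,0,-0.03],20],
    [[28,50,0],[0,-0.01,-0.05],20],
    [[40,72,0],[0,-0.02,-0.075],20],
    [[52,94,0],[0,-0.02,-0.1],20],
    [[64,116,0],[0,-0.03,-0.12],20],
    [[76,138,0],[0,-0.04,-0.14],20],
    [[86,158,0],[0,-0.04,-0.16],20],
  ],
)

```text
clock: 17.9
tcp_pos: [0.5917, -0.0008, 0.1425]
orientation: [0.018, -0.01, 1.0, -0.0]
wrist_force: [0.4, 0.2, -8.2]
finger_gap: 0.0219
grip_force: 69.4
```

```bash
python3 -c "
from h import *
goR([.5355,.1566,.143],tool(.165,-.08))"
```

```text
shift mm [ 53.1 158.4  -2.6] rv [-0.01  -0.044 -0.145] t 17.9 F [ 0.4  0.2 -8.2] j [-0.14  0.34 -0.07  1.13  0.   -0.16]
```

Emit:
step_arm(
  moves=[
    [[8,22,0],[0,-0.01,-0.02],20],
    [[15,44,-1],[0,-0.01,-0.04],20],
    [[22,66,-1],[0,-0.02,-0.06],20],
    [[30,88,-1],[0,-0.03,-0.08],20],
    [[37,110,-2],[0,-0.03,-0.1],20],
    [[44,132,-2],[0,-0.04,-0.12],20],
    [[50,149,-3],[0,-0.044,-0.14],20],
    [[53,158,-3],[0,-0.044,-0.145],20],
  ],
)

```text
clock: 18.57
tcp_pos: [0.5355, 0.1563, 0.1433]
orientation: [0.04, -0.083, 0.996, -0.002]
wrist_force: [-0.6, -0.1, -8.7]
finger_gap: 0.0217
grip_force: 69.4
```

Emit:
step_arm(
  moves=[
    [[0,0,6],[0,0,0],20],
    [[0,0,12],[0,0,0],20],
    [[0,0,12],[0,0,0],20],
    [[0,0,12],[0,0,0],20],
  ],
)

```text
clock: 18.9
tcp_pos: [0.5391, 0.1532, 0.1312]
orientation: [0.04, -0.081, 0.996, -0.003]
wrist_force: [0.5, -0.5, -8.4]
finger_gap: 0.0221
grip_force: 69.4
```

```bash
python3 -c "
from h import *
s=telemetry.get_state();print(s['tcp_pos'],s['orientation'],s['wrist_force'].round(1),s['finger_gap'])
t=snap('top','t14.png');s=snap('side','s14.png')
print(blobs(t,(225,130,310,300),80,20));print(blobs(s,(180,180,380,340),70,20))
gt=cv2.cvtColor(t,cv2.COLOR_RGB2GRAY);gs=cv2.cvtColor(s,cv2.COLOR_RGB2GRAY)
np.set_printoptions(linewidth=250)
print('top rows184-236 cols236-300');print(gt[184:236:2,236:300:2])
print('side rows 220-330 cols 210-300');print(gs[222:330:3,210:330:3])
"
```

```text
[0.53906979 0.15315587 0.13121362] [ 0.04026512 -0.08059317  0.99593027 -0.00252107] [ 0.5 -0.5 -8.4] 0.022092980598346575
[(2265, [264.2, 209.2], [243, 130, 45, 170]), (167, [241.7, 143.5], [236, 136, 13, 16]), (33, [284.9, 252.1], [283, 245, 4, 16])]
[(500, [212.7, 187.8], [197, 180, 32, 18]), (2856, [326.1, 213.7], [299, 180, 73, 95]), (21, [180.8, 196.9], [180, 193, 3, 9]), (404, [189.5, 244.6], [180, 220, 22, 52]), (999, [251.4, 255.3], [230, 236, 42, 41]), (73, [270.9, 262.5], [264, 256, 15, 15]), (396, [275.0, 296.3], [262, 278, 27, 46]), (311, [332.7, 294.5], [322, 284, 22, 23]), (1819, [209.6, 320.8], [180, 288, 71, 52]), (39, [196.7, 299.7], [194, 289, 6, 22]), (36, [201.7, 299.4], [200, 289, 5, 22]), (34, [206.6, 299.4], [205, 289, 5, 22]), (36, [211.6, 298.9], [210, 288, 5, 23]), (33, [216.8, 298.3], [215, 288, 5, 23])]
top rows184-236 cols236-300
[[128 125 125 126  51  39  49 122 137 127 130 106 124 129 131 152 136  39  42  39  41  88 126 127 127 124 125 129 131 129 131 129]
 [124 126 127 127  65  42  54 152 142 130 123 105  97  77  64  64  53  46 100 100 123 122 127 123
[... 2701 characters left out ...]
30 121  71  29  24  27 112 127 124 127 123 126 129 128 129 130 129 129 127 130 128]
 [128 126 128 128 129 130 130 106 140 132 132 132 130  72  34  18  36  28 124 128 123 128 128 128 127 128 128 127 130 130 129 129]
 [130 132 132 131 133 133 133 115 147 133 134 135 133  74  36  17  52  33  60 127 114 112 110  99  53  78 129 130 129 131 131 130]
 [132 135 134 133 136 136 135 132 119 131 133 131 135  71  40  19  29  67   8  51  27  25  45  12  34  41 128 128 128 128 130 131]]
side rows 220-330 cols 210-300
[[134 134 135 ...  36  33  34]
 [135 135 135 ...  35  34  38]
 [135 136 136 ...  36  33  50]
 ...
 [ 42  47  56 ... 156 156 155]
 [ 38  38  39 ... 155 157 155]
 [ 39  39  39 ... 154 154 155]]
```

```bash
cat >> h.py <<'E'
def roof(f,box,zr):
    t=cv2.imread('pics/'+f); x0,y0,x1,y1=box; g=cv2.cvtColor(t[y0:y1,x0:x1],cv2.COLOR_BGR2GRAY)
    m=cv2.morphologyEx(((g>60)&(g<75)).astype(np.uint8),cv2.MORPH_OPEN,np.ones((4,4)))
    n,l,st,c=cv2.connectedComponentsWithStats(m); i=1+np.argmax(st[1:,4])
    pts=np.argwhere(l==i)[:,::-1]+[x0,y0]; r=cv2.minAreaRect(pts.astype(np.float32))
    ctr=(pts.max(0)+pts.min(0))/2
    print(f,'area',st[i,4],'cent',pts.mean(0).round(1),'rect',np.round(r[0],1),np.round(r[1],1),round(r[2],1),'world',onz('top',*r[0],zr).round(4),onz('top',*pts.mean(0),zr).round(4)); return r
def rot():
    q=telemetry.get_state()['orientation']; return R.from_quat([q[1],q[2],q[3],q[0]])
def held(P,T0=(-106,0,24.9)):  # world place of trailer point P (mm) while held
    d=(np.array(P)-T0)/1000; return telemetry.get_state()['tcp_pos']+rot().apply([-d[0],d[1],-d[2]])
E
python3 -c "
from h import *
roof('top0.png',(370,190,405,230),.1);roof('t7.png',(375,150,410,185),.1);roof('t11.png',(375,145,410,180),.1);roof('t14.png',(240,180,280,215),.2145)
print('O',O, 'grip-based O',np.array([.6575,-.1723])+.106*np.array([np.cos(-.142),np.sin(-.142)]))
print('held roof',held((0,0,100)),'socket',held((0,0,72)),rot().as_matrix().round(3))
"
```

```text
top0.png area 82 cent [385.4 203.9] rect [385.5 204. ] [ 6. 13.] 90.0 world [ 0.6444 -0.1658  0.1   ] [ 0.6447 -0.1656  0.1   ]
t7.png area 293 cent [395.  166.3] rect [394.8 165.6] [18.6 17.1] 9.5 world [ 0.7514 -0.19    0.1   ] [ 0.7496 -0.1905  0.1   ]
t11.png area 302 cent [396. 162.] rect [395.9 161.9] [18.1 17.7] 8.1 world [ 0.7619 -0.1928  0.1   ] [ 0.7616 -0.1933  0.1   ]
t14.png area 370 cent [258.5 197.4] rect [258.5 197.6] [19.7 19.6] 82.9 world [0.6378 0.1687 0.2145] [0.6384 0.1686 0.2145]
O [ 0.762  -0.1885  0.    ] grip-based O [ 0.7624331  -0.18730147]
held roof [0.63788247 0.17010399 0.21557421] socket [0.64018498 0.17015597 0.18766909] [[-0.984 -0.16   0.082]
 [-0.161  0.987  0.002]
 [-0.081 -0.011 -0.997]]
```

```bash
python3 -c "
from h import *
d=np.array([.640,.1744,.135])-held((0,0,72))-[0,-.001,0]
print(d,(rot().inv().apply(d)*1000).round(1))"
```

```text
[-0.00018498  0.00524403 -0.05266909] [ 3.6  5.8 52.5]
```

Emit:
step_arm(
  moves=[
    [[0,3,4],[0,0,0],20],
    [[1,5,14],[0,0,0],20],
    [[2,5.5,26],[0,0,0],20],
    [[3,6,38],[0,0,0],20],
    [[3.5,6,48],[0,0,0],20],
    [[3.5,6,52],[0,0,0],20],
    [[3.5,6,52],[0,0,0],20],
    [[3.5,6,52],[0,0,0],20],
  ],
)

```text
clock: 19.67
tcp_pos: [0.5395, 0.1596, 0.0801]
orientation: [0.041, -0.081, 0.996, -0.002]
wrist_force: [0.2, 0.2, -7.5]
finger_gap: 0.0217
grip_force: 69.3
```

```bash
python3 -c "
from h import *
s=telemetry.get_state();print(s['tcp_pos'],s['wrist_force'].round(1))
t=snap('top','t15.png');roof('t15.png',(240,180,280,215),held((0,0,100))[2]);print('held',held((0,0,100)),held((0,0,72)))
s=snap('side','s15.png');p=proj('side',[.640,.1745,.084]);print('ball px',p,'lip pred',proj('side',held((0,0,52))))
print(blobs(s,(225,240,310,330),75,15))
d=np.array([.640,.1744,.115])-held((0,0,72))-[0,-.001,0]
print(d,(rot().inv().apply(d)*1000).round(1),rot().as_matrix()[:,0].round(3))"
```

```text
[0.53950096 0.15955351 0.08007239] [ 0.2  0.2 -7.5]
t15.png area 340 cent [258.4 200.2] rect [258.4 200.2] [18.3 18.9] 81.3 world [0.6383 0.1747 0.1643] [0.6382 0.1746 0.1643]
held [0.63796049 0.1766055  0.16426487] [0.64030169 0.1766702  0.136363  ]
ball px [262.96456059 300.33789846] lip pred [260.51033223 288.9652532 ]
[(244, [239.2, 251.0], [230, 240, 20, 21]), (122, [306.8, 251.1], [300, 240, 10, 35]), (1748, [266.9, 290.0], [234, 259, 61, 65]), (451, [231.7, 312.0], [225, 289, 27, 41])]
[-0.00047005 -0.00132656 -0.02172299] [ 2.5 -1.  21.6] [-0.983 -0.162 -0.083]
```

Emit:
step_arm(
  moves=[
    [[0.5,-1,3],[0,0,0],20],
    [[1,-1,6],[0,0,0],20],
    [[1,-1,9],[0,0,0],20],
    [[1.5,-1,12],[0,0,0],20],
    [[2,-1,16],[0,0,0],20],
    [[2,-1,20],[0,0,0],20],
    [[2,-1,20],[0,0,0],20],
    [[2,-1,20],[0,0,0],20],
  ],
)

```text
clock: 20.43
tcp_pos: [0.5389, 0.1582, 0.0596]
orientation: [0.041, -0.081, 0.996, -0.002]
wrist_force: [-0.3, 0.6, -8.5]
finger_gap: 0.0219
grip_force: 69.4
```

```bash
python3 -c "
from h import *
s=telemetry.get_state();print(s['tcp_pos'],s['wrist_force'].round(1),s['ft_torque'].round(2))
t=snap('top','t16.png');roof('t16.png',(240,180,280,215),held((0,0,100))[2]);print('held',held((0,0,100)),held((0,0,72)))
d=np.array([.640,.1744,.100])-held((0,0,72))-[0,-.001,0]
print(d,(rot().inv().apply(d)*1000).round(1))"
```

```text
[0.53886435 0.15822001 0.05961149] [-0.3  0.6 -8.5] [-0.02  0.36  0.01]
t16.png area 336 cent [259.8 201.6] rect [259.8 201.7] [19.1 18.4] 81.9 world [0.6374 0.1734 0.1433] [0.6377 0.1735 0.1433]
held [0.63708909 0.17527201 0.1433411 ] [0.63938591 0.17533054 0.11543552]
[ 6.14088106e-04  6.94630884e-05 -1.54355213e-02] [ 0.6  0.1 15.4]
```

Emit:
step_arm(
  moves=[
    [[0,0,2],[0,0,0],20],
    [[0,0,4],[0,0,0],20],
    [[0.5,0,6],[0,0,0],20],
    [[0.5,0,8],[0,0,0],20],
    [[0.5,0,8],[0,0,0],20],
  ],
)

```text
clock: 20.9
tcp_pos: [0.5392, 0.1582, 0.0517]
orientation: [0.041, -0.081, 0.996, -0.002]
wrist_force: [-2.3, 0.4, -6.9]
finger_gap: 0.0215
grip_force: 69.6
```

Emit:
step_arm(
  moves=[
    [[0,0,2],[0,0,0],20],
    [[0.5,0,4],[0,0,0],20],
    [[0.5,0,6],[0,0,0],20],
    [[0.5,0,7],[0,0,0],20],
    [[0.5,0,7],[0,0,0],20],
  ],
)

```text
clock: 21.32
tcp_pos: [0.5384, 0.158, 0.0446]
orientation: [0.04, -0.081, 0.996, -0.002]
wrist_force: [-5.9, 0.6, -5.7]
finger_gap: 0.0218
grip_force: 69.8
```

```bash
python3 -c "
from h import *
s=telemetry.get_state();print(s['tcp_pos'],s['wrist_force'].round(1),s['ft_torque'].round(2));print('held',held((0,0,72)),'wheel bottom',held((-150,0,0)))"
```

```text
[0.53839451 0.15804187 0.04458111] [-5.9  0.6 -5.7] [-0.09  1.11  0.04]
held [0.63884245 0.17512991 0.10001234] wheel bottom [0.49713138 0.15095908 0.01624037]
```

Contact: the ball pushes the trailer toward the robot by 6 N, so the trailer sits slightly too far forward. I'll ease it back.

Emit:
step_arm(
  moves=[
    [[1,0,0],[0,0,0],20],
    [[2,0,0],[0,0,0],20],
    [[2,0,0],[0,0,0],20],
  ],
)

```text
clock: 21.57
tcp_pos: [0.538, 0.1579, 0.0449]
orientation: [0.042, -0.081, 0.996, -0.002]
wrist_force: [-3.1, 0.3, -8.2]
finger_gap: 0.0221
grip_force: 69.5
```

```bash
python3 -c "
from h import *
for i in range(2):
  s=telemetry.get_state();print(s['tcp_pos'],s['wrist_force'].round(1),s['ft_torque'].round(2));print('held',held((0,0,72)),'wheel bottom',held((-150,0,0)))
  t=snap('top','t17.png')
roof('t17.png',(240,180,280,215),held((0,0,100))[2]);print(held((0,0,100)))"
```

```text
[0.53800823 0.15788934 0.0449415 ] [-3.1  0.3 -8.2] [0.04 0.54 0.02]
held [0.63830092 0.17494624 0.10066266] wheel bottom [0.49682458 0.15082153 0.01648165]
[0.53798873 0.157884   0.04495746] [-1.6 -0.  -8.1] [0.02 0.5  0.  ]
held [0.63828814 0.17493953 0.10066696] wheel bottom [0.49680167 0.15081681 0.01650241]
t17.png area 321 cent [260.5 202.6] rect [260.5 202.5] [17. 19.] 90.0 world [0.6372 0.1733 0.1286] [0.637  0.1732 0.1286]
[0.63596193 0.17486725 0.1285859 ]
```

Emit:
step_arm(
  moves=[
    [[1,0,2],[0,0,0],20],
    [[1,0,4],[0,0,0],20],
    [[1.5,0,6],[0,0,0],20],
    [[1.5,0,6],[0,0,0],20],
  ],
)

```text
clock: 22.0
tcp_pos: [0.5366, 0.1575, 0.0383]
orientation: [0.041, -0.081, 0.996, -0.002]
wrist_force: [-0.5, -0.7, -7.8]
finger_gap: 0.0217
grip_force: 69.4
```

```bash
python3 -c "
from h import *
s=telemetry.get_state();print(s['tcp_pos'],s['wrist_force'].round(1),s['ft_torque'].round(2));print('held',held((0,0,72)),'wheel bottom',held((-150,0,0)))"
```

```text
[0.53656799 0.15751037 0.03833948] [-0.5 -0.7 -7.8] [-0.02  0.25 -0.03]
held [0.63692479 0.17457074 0.09394404] wheel bottom [0.49535179 0.15043956 0.00992754]
```

Sliding in freely. Continue.

Emit:
step_arm(
  moves=[
    [[0,0,2],[0,0,0],20],
    [[0,0,4],[0,0,0],20],
    [[0.5,0,5],[0,0,0],20],
    [[0.5,0,5],[0,0,0],20],
  ],
)

```text
clock: 22.33
tcp_pos: [0.5363, 0.1575, 0.0334]
orientation: [0.041, -0.081, 0.996, -0.002]
wrist_force: [-0.4, -1.4, -7.6]
finger_gap: 0.0217
grip_force: 69.4
```

```bash
python3 -c "
from h import *
s=telemetry.get_state();print(s['tcp_pos'],s['wrist_force'].round(1),s['ft_torque'].round(2));print('held',held((0,0,72)),'wheel bottom',held((-150,0,0)))"
```

```text
[0.53626309 0.15750034 0.03343849] [-0.4 -1.4 -7.6] [0.   0.26 0.05]
held [0.63663548 0.17457415 0.08901079] wheel bottom [0.49503865 0.15042436 0.00503979]
```

Emit:
step_arm(
  moves=[
    [[0,0,1.5],[0,0,0],20],
    [[0,0,3],[0,0,0],20],
    [[0,0,3],[0,0,0],20],
  ],
)

```text
clock: 22.58
tcp_pos: [0.5367, 0.1575, 0.0306]
orientation: [0.041, -0.081, 0.996, -0.002]
wrist_force: [-0.1, -0.7, -8.2]
finger_gap: 0.0218
grip_force: 69.4
```

Emit:
step_arm(
  moves=[
    [[0,0,1],[0,0,0],20],
    [[0,0,2],[0,0,0],20],
    [[0,0,2],[0,0,0],20],
  ],
)

```text
clock: 22.83
tcp_pos: [0.5369, 0.1575, 0.0287]
orientation: [0.041, -0.081, 0.996, -0.002]
wrist_force: [-0.4, -0.3, -8.4]
finger_gap: 0.0218
grip_force: 69.4
```

```bash
python3 -c "
from h import *
s=telemetry.get_state();print(s['tcp_pos'],s['wrist_force'].round(1),s['ft_torque'].round(2));print('held',held((0,0,72)),'wheel bottom',held((-150,0,0)))"
```

```text
[0.53688423 0.15754498 0.02866565] [-0.4 -0.3 -8.4] [0.02 0.25 0.02]
held [0.6372345  0.17461099 0.08428026] wheel bottom [4.95671167e-01 1.50472524e-01 2.49569645e-04]
```

Emit:
step_arm(
  moves=[
    [[0,0,1],[0,0,0],20],
    [[0,0,2],[0,0,0],20],
    [[0,0,2],[0,0,0],20],
  ],
)

```text
clock: 23.08
tcp_pos: [0.5378, 0.1575, 0.0277]
orientation: [0.042, -0.081, 0.996, -0.002]
wrist_force: [-0.7, -1.6, -0.6]
finger_gap: 0.0219
grip_force: 70.2
```

Emit:
step_arm(
  moves=[
    [[0,0,1],[0,0,0],20],
    [[0,0,2],[0,0,0],20],
    [[0,0,2],[0,0,0],20],
  ],
)

```text
clock: 23.33
tcp_pos: [0.538, 0.1575, 0.0275]
orientation: [0.043, -0.081, 0.996, -0.002]
wrist_force: [-7.0, -2.9, 14.4]
finger_gap: 0.0222
grip_force: 72.1
```

```bash
python3 -c "
from h import *
s=telemetry.get_state();print(s['tcp_pos'],s['wrist_force'].round(1),s['ft_torque'].round(2));print('held',held((0,0,72)),'wheel bottom',held((-150,0,0)))
snap('top','t18.png');roof('t18.png',(240,180,280,215),held((0,0,100))[2])
s=snap('side','s18.png');print(blobs(s,(225,230,380,340),70,15));print('pred wheelL',proj('side',held((-150,48,22))),'foot',proj('side',held((-46,0,2))),'roof',proj('side',held((0,0,100))))"
```

```text
[0.53796034 0.15746471 0.02746511] [-7.  -2.9 14.4] [-0.37  1.58  0.07]
held [0.63816397 0.17454964 0.08333771] wheel bottom [ 0.49682198  0.15038366 -0.00105689]
t18.png area 297 cent [262.1 202.8] rect [261.2 203.4] [17.9 18.6] 82.9 world [0.6373 0.1734 0.1113] [0.6388 0.171  0.1113]
[(1920, [320.3, 265.5], [301, 230, 43, 85]), (193, [239.3, 248.6], [230, 236, 19, 25]), (29, [242.8, 273.1], [234, 268, 17, 8]), (1764, [272.5, 307.0], [246, 283, 61, 53]), (531, [231.1, 317.4], [225, 289, 26, 51]), (275, [333.0, 332.6], [323, 324, 21, 16])]
pred wheelL [335.32525242 337.99470228] foot [284.99708389 325.51341882] roof [264.06574123 290.56858729]
```

Emit:
step_arm(
  moves=[
    [[0,0,-1],[0,0,0],20],
    [[0,0,-2],[0,0,0],22],
    [[0,0,-2],[0,0,0],30],
    [[0,0,-2],[0,0,0],60],
    [[0,0,-2],[0,0,0],60],
    [[0,0,-2],[0,0,0],60],
    [[0,0,-2],[0,0,0],60],
  ],
  grip_force=20,
)

```text
clock: 24.02
tcp_pos: [0.5375, 0.1577, 0.0269]
orientation: [0.042, -0.081, 0.996, -0.002]
wrist_force: [-0.4, -0.5, -0.2]
finger_gap: 0.0598
grip_force: 0.0
```

Emit:
step_arm(
  moves=[
    [[0,0,-20],[0,0,0],60],
    [[0,0,-50],[0,0,0],60],
    [[0,0,-90],[0,0,0],60],
    [[0,0,-130],[0,0,0],60],
    [[0,0,-160],[0,0,0],60],
    [[60,-100,-160],[0,0.08,0],60],
    [[80,-140,-160],[0,0.08,0],60],
    [[80,-180,-160],[0,0.08,0],60],
  ],
)

```text
clock: 24.68
tcp_pos: [0.4869, 0.038, 0.1833]
orientation: [0.002, -0.083, 0.997, -0.006]
wrist_force: [0.7, -0.8, 0.3]
finger_gap: 0.0598
grip_force: 0.0
```

```bash
cat > m.py <<'E'
from h import *
import sys
n=sys.argv[1]
t=snap('top','t%s.png'%n);s=snap('side','s%s.png'%n)
s0=telemetry.get_state();print(s0['tcp_pos'],s0['wrist_force'].round(1))
roof('t%s.png'%n,(240,180,285,220),.112)
print('side',blobs(s,(225,230,380,345),70,15));print('top',blobs(t,(235,180,310,300),60,8))
O2=np.array([.640,.1745,0]); 
for nm,P in dict(wheelL=(-150,48,22),wheelR=(-150,-34,22),foot=(-46,0,2)).items():
    p=R.from_euler('y',-.08).apply(np.array(P)-[0,0,72.])/1000; print(nm,proj('side',np.array([.640,.1745,.084])+R.from_euler('z',.165).apply(p)).round(1))
E
python3 m.py 19
```

```text
[0.48643197 0.03374718 0.18294483] [0.4 0.5 0.6]
t19.png area 298 cent [261.9 202.8] rect [261.  203.4] [17.9 18.6] 82.9 world [0.6371 0.1737 0.112 ] [0.6388 0.1714 0.112 ]
side [(226, [239.0, 249.1], [230, 236, 19, 25]), (31, [242.9, 273.0], [234, 268, 17, 8]), (1779, [272.5, 307.1], [246, 283, 61, 53]), (604, [231.2, 319.5], [225, 289, 27, 56]), (353, [333.0, 334.6], [323, 324, 21, 21])]
top [(138, [259.6, 182.8], [244, 180, 34, 10]), (37, [270.8, 201.7], [269, 195, 5, 16]), (77, [258.4, 212.7], [252, 206, 14, 14]), (11, [249.6, 214.9], [249, 211, 2, 8]), (27, [269.3, 215.6], [267, 211, 6, 8]), (37, [283.0, 229.5], [281, 222, 6, 21]), (12, [264.6, 225.6], [262, 225, 6, 3]), (18, [279.6, 253.1], [279, 245, 2, 17])]
wheelL [334.7 337.4]
wheelR [333.1 309.5]
foot [284.3 325.4]
```

```bash
python3 -c "
from h import *
goR([.640,.1745,.23],tool(.165))"
```

```text
shift mm [-173.6  114.6  -48.3] rv [-0.013  0.001 -0.009] t 24.7833 F [0.4 0.5 0.6] j [-0.09  0.15 -0.21  1.21 -0.01 -0.24]
```

Emit:
step_arm(
  moves=[
    [[0,0,-35],[0,0,0],0],
    [[-35,0,-55],[0,0,0],0],
    [[-75,10,-55],[0,0,0],0],
    [[-115,20,-55],[0,0,0],0],
    [[-150,40,-55],[-0.01,0,-0.01],0],
    [[-174,75,-50],[-0.01,0,-0.01],0],
    [[-174,115,-48],[-0.01,0,-0.01],0],
    [[-174,115,-48],[-0.01,0,-0.01],0],
  ],
)

```text
clock: 25.45
tcp_pos: [0.6392, 0.1878, 0.2275]
orientation: [-0.0, -0.089, 0.996, 0.001]
wrist_force: [-0.7, 0.0, -0.5]
finger_gap: -0.0002
grip_force: 0.0
```

```bash
python3 -c "
from h import *
goR([.640,.1745,.125],tool(.165));goR([.640-.057*.986,.1745-.057*.164,.125],tool(.165))"
```

```text
shift mm [  1.5 -13.4 102.4] rv [ 0.002 -0.001  0.014] t 25.45 F [-0.7  0.  -0.5] j [ 0.16  0.5   0.39  1.46  0.   -0.01]
shift mm [ 58.5 -12.6 102.5] rv [ 0.002 -0.001  0.014] t 25.45 F [-0.7  0.  -0.5] j [ 0.16  0.5   0.39  1.46  0.   -0.01]
```

Emit:
step_arm(
  moves=[
    [[0,0,0],[0,0,0],0],
    [[0,0,0],[0,0,0],0],
  ],
)

```text
clock: 25.62
tcp_pos: [0.6398, 0.1811, 0.2297]
orientation: [0.001, -0.087, 0.996, -0.001]
wrist_force: [-0.0, 1.1, 0.4]
finger_gap: 0.0001
grip_force: 0.0
```

```bash
python3 -c "
from h import *
goR([.640,.1745,.125],tool(.165))"
```

```text
shift mm [  1.1  -6.4 104.7] rv [-0.002  0.002  0.009] t 25.6167 F [-0.   1.1  0.4] j [ 0.16  0.49  0.39  1.46 -0.   -0.02]
```

Emit:
step_arm(
  moves=[
    [[0,-3,30],[0,0,0],0],
    [[0,-4,60],[0,0,0],0],
    [[1,-5,85],[0,0,0],0],
    [[1,-5,100],[0,0,0],0],
    [[1,-5,104],[0,0,0],0],
    [[1,-5,104],[0,0,0],0],
  ],
)

```text
clock: 26.12
tcp_pos: [0.6393, 0.1738, 0.1253]
orientation: [0.0, -0.085, 0.996, -0.001]
wrist_force: [0.2, 0.1, 0.3]
finger_gap: -0.0001
grip_force: 0.0
```

Emit:
step_arm(
  moves=[
    [[6,0,0],[0,0,0],0],
    [[13,0,0],[0,0,0],0],
    [[20,0,0],[0,0,0],0],
    [[26,0,0],[0,0,0],0],
    [[32,0,0],[0,0,0],0],
    [[32,0,0],[0,0,0],0],
  ],
)

```text
clock: 26.62
tcp_pos: [0.6073, 0.1697, 0.1268]
orientation: [0.001, -0.086, 0.996, -0.001]
wrist_force: [-0.1, 0.4, -0.6]
finger_gap: 0.0001
grip_force: 0.0
```

Emit:
step_arm(
  moves=[
    [[6,0,0],[0,0,0],0],
    [[13,0,0],[0,0,0],0],
    [[20,0,0],[0,0,0],0],
    [[26,0,0],[0,0,0],0],
    [[26,0,0],[0,0,0],0],
  ],
)

```text
clock: 27.03
tcp_pos: [0.583, 0.1653, 0.1265]
orientation: [0.002, -0.086, 0.996, -0.001]
wrist_force: [3.2, 0.9, 0.7]
finger_gap: 0.0003
grip_force: 1.5
```

```bash
python3 m.py 20
```

```text
[0.58315431 0.16530018 0.12634556] [2.4 1.6 2. ]
t20.png area 50 cent [267.4 200.6] rect [267.5 200.5] [9. 5.] 90.0 world [0.6454 0.1564 0.112 ] [0.6452 0.1567 0.112 ]
side [(614, [288.3, 248.6], [278, 230, 20, 44]), (237, [239.0, 249.0], [230, 236, 19, 25]), (32, [243.2, 272.8], [234, 268, 17, 8]), (1808, [273.9, 304.8], [248, 280, 59, 54]), (597, [231.1, 319.6], [225, 289, 26, 56]), (361, [333.6, 334.6], [323, 324, 22, 21])]
top [(895, [266.0, 223.5], [255, 180, 27, 120]), (18, [286.4, 254.6], [285, 248, 3, 15]), (30, [273.8, 293.1], [272, 285, 4, 15])]
wheelL [334.7 337.4]
wheelR [333.1 309.5]
foot [284.3 325.4]
```

Emit:
step_arm(
  moves=[
    [[5,0,0],[0,0,0],0],
    [[10,0,0],[0,0,0],0],
    [[15,0,0],[0,0,0],0],
    [[20,0,0],[0,0,0],0],
    [[25,0,0],[0,0,0],0],
    [[25,0,0],[0,0,0],0],
  ],
)

```text
clock: 27.63
tcp_pos: [0.5558, 0.1607, 0.1253]
orientation: [-0.001, -0.086, 0.996, -0.001]
wrist_force: [0.0, 0.6, 0.7]
finger_gap: -0.0
grip_force: 0.0
```

Emit:
step_arm(
  moves=[
    [[2,0,4],[0,0,0],0],
    [[4,0,8],[0,0,0],0],
    [[6,0,12],[0,0,0],0],
    [[6,0,12],[0,0,0],0],
  ],
)

```text
clock: 27.97
tcp_pos: [0.5502, 0.1597, 0.1132]
orientation: [-0.001, -0.086, 0.996, -0.001]
wrist_force: [-5.4, -0.9, 3.7]
finger_gap: -0.0002
grip_force: 3.1
```

Emit:
step_arm(
  moves=[
    [[0,0,-6],[0,0,0],0],
    [[-6,0,-6],[0,0,0],0],
    [[-8,0,-2],[0,0,0],0],
    [[-8,0,3],[0,0,0],0],
    [[-7,0,6],[0,0,0],0],
    [[-7,0,6],[0,0,0],0],
  ],
)

```text
clock: 28.47
tcp_pos: [0.5586, 0.161, 0.1073]
orientation: [0.0, -0.086, 0.996, -0.001]
wrist_force: [-1.8, -0.8, 3.1]
finger_gap: 0.0001
grip_force: 1.1
```

```bash
python3 m.py 21; python3 -c "
from h import *
s=cv2.imread('pics/s21.png');print(cv2.cvtColor(s[255:300,270:325],cv2.COLOR_BGR2GRAY)[::2,::2].tolist())
print(proj('side',telemetry.get_state()['tcp_pos']+[0,0,.02]))"
```

```text
[0.55969275 0.16121574 0.10744688] [-0.1 -0.3 -0.3]
t21.png area 24 cent [267.1 195.9] rect [267. 196.] [4. 4.] 90.0 world [0.6577 0.1581 0.112 ] [0.6579 0.1579 0.112 ]
side [(821, [301.0, 249.3], [282, 230, 37, 52]), (228, [239.0, 249.1], [230, 236, 19, 25]), (31, [243.0, 272.9], [234, 268, 17, 8]), (1791, [272.4, 307.1], [246, 283, 61, 53]), (595, [231.1, 319.7], [225, 289, 27, 56]), (357, [332.7, 334.6], [322, 324, 22, 21])]
top [(130, [260.0, 182.5], [244, 180, 34, 9]), (774, [267.5, 235.3], [257, 186, 27, 114]), (34, [270.8, 201.2], [269, 195, 5, 15]), (18, [286.4, 254.9], [285, 248, 3, 14])]
wheelL [334.7 337.4]
wheelR [333.1 309.5]
foot [284.3 325.4]
[[154, 154, 155, 154, 153, 154, 154, 154, 155, 156, 155, 118, 38, 34, 43, 78, 78, 45, 33, 35, 84, 151, 154, 154, 154, 116, 93, 94], [153, 153, 153, 155, 156, 153, 154, 153, 153, 154, 153, 119, 38, 39, 48, 78, 78, 47, 36, 36, 85, 152, 155, 154, 151, 99, 94, 93], [153, 154, 154, 154, 153, 154, 154, 153, 154, 153, 154, 125, 45, 54, 61, 77, 76, 50, 55, 45, 103, 153, 155, 155, 152, 100, 95, 94], [153, 155, 154, 152, 153, 155, 156, 155,
[... 1874 characters left out ...]
 113, 106, 87, 116, 152, 154, 155, 132, 95, 99, 142, 126], [52, 50, 50, 99, 72, 68, 68, 88, 92, 93, 98, 140, 99, 92, 93, 89, 118, 108, 83, 94, 126, 155, 155, 131, 93, 96, 130, 130], [52, 49, 47, 70, 60, 58, 60, 85, 93, 94, 92, 94, 92, 93, 98, 102, 140, 126, 86, 96, 126, 157, 157, 132, 95, 95, 108, 140], [43, 40, 41, 56, 59, 58, 60, 81, 94, 94, 94, 89, 93, 115, 130, 117, 118, 105, 89, 95, 125, 147, 144, 121, 96, 100, 129, 140], [39, 38, 43, 67, 68, 70, 69, 82, 94, 90, 79, 71, 115, 125, 106, 93, 86, 86, 95, 96, 98, 98, 98, 100, 99, 112, 130, 139], [38, 39, 43, 58, 60, 59, 61, 83, 79, 68, 67, 66, 68, 90, 93, 94, 93, 94, 96, 96, 97, 110, 137, 153, 153, 154, 140, 141]]
[302.19615118 283.67065628]
```

Emit:
step_arm(
  moves=[
    [[1,0,2],[0,0,0],0],
    [[2,0,5],[0,0,0],0],
    [[3,0,8],[0,0,0],0],
    [[3,0,8],[0,0,0],0],
  ],
)

```text
clock: 28.9
tcp_pos: [0.5556, 0.1605, 0.0994]
orientation: [0.0, -0.086, 0.996, -0.001]
wrist_force: [-2.8, 0.4, 2.4]
finger_gap: 0.0001
grip_force: 1.0
```

Emit:
step_arm(
  moves=[
    [[1,0,3],[0,0,0],0],
    [[2,0,6],[0,0,0],0],
    [[3,0,8],[0,0,0],0],
    [[3,0,8],[0,0,0],0],
  ],
)

```text
clock: 29.23
tcp_pos: [0.5533, 0.1601, 0.0916]
orientation: [0.001, -0.086, 0.996, -0.001]
wrist_force: [-1.3, 0.9, 1.4]
finger_gap: -0.0002
grip_force: 0.7
```

Emit:
step_arm(
  moves=[
    [[0,0,2],[0,0,0],0],
    [[1,0,4],[0,0,0],0],
    [[1,0,6],[0,0,0],0],
    [[1,0,6],[0,0,0],0],
  ],
)

```text
clock: 29.57
tcp_pos: [0.5523, 0.1599, 0.0854]
orientation: [0.001, -0.086, 0.996, -0.001]
wrist_force: [-1.4, 0.9, 2.1]
finger_gap: -0.0001
grip_force: 1.1
```

```bash
python3 m.py 22|head -2; python3 -c "
from h import *
for f in ('s15','s21','s22'):
  s=cv2.cvtColor(cv2.imread('pics/%s.png'%f)[272:310,276:326],cv2.COLOR_BGR2GRAY)
  print(f);print('\n'.join(' '.join('%3d'%v for v in r[::2]) for r in s[::2])) if f!='s15' else 0
print(proj('side',telemetry.get_state()['tcp_pos']+[0,0,.025]))"
```

```text
[0.552843   0.15992541 0.08551941] [-0.2 -0.4 -1.1]
t22.png area 44 cent [267.5 197.9] rect [267.5 198. ] [8. 5.] 90.0 world [0.6523 0.1566 0.112 ] [0.6525 0.1566 0.112 ]
s15
s21
153 153 153 155 156 154 155 153 153 152 105  62  34  36  36  56 120 156 155 155 154 116  95  95  95
154 154 154 154 156 155 154 144 131 131 121  80  38  37  39  57 136 155 155 154 150  98  95  94  93
155 155 153 155 153 148 133 132 131 124 107  78  39  36  37  56 136 152 153 145 117  93  94  94  93
154 155 153 149 133 131 131 118 117 139 140  82  37  37  38  53 115 118  99  98  94  95  93  94  94
152 137 120 131 130 119 113 136 150 155 142  86  41  41  38  52  94 107 120 123  95  94  93  94  96
125 129 128 118 118 135 151 153 152 154 143 108  90 103  94 101 135 151 151 138  94  92  94  93  97
114 112 125 148 150 151 151 144 130 116  95  92  87 112 108 122 153 153 154 139  94  92  92  97 124
 77 109 101  99  99 100 116  96  94 107 120 131 111 112 107 122 154 155 154 143 111  93  94 125 147
 93  93  92  91  93  92  93  97 134 152 145 118  89 113 107 106 141 154 155 155 132  94  97 131 130
 94  83  74  78  92  
[... 2210 characters left out ...]
  95  95  95  95  95  96  96  88 105 114 103 154 157 157 123  96  87 139
 66  67  71  73  86  95  94  94  93  93  94  94  95  95  87 105 113 102 154 157 159 132  96  86 138
 58  59  58  61  87  86  87  86  87  90  86  88  93  91  90 114 126  95 143 154 154 131  94  89 140
 58  59  59  58  63  63  65  68  67  74  74  70 105 136 140 129 140  96  79  92 118 113 102 105 143
 57  58  58  56  60  62  64  69  72  72  73  70  74 114 100  92 100  78  75  85 115 117 116 118 143
 62  61  68  71  71  72  70  67  65  60  59  62  66  73  70  82 112 115 114 115 116 116 116 117 139
 72  70  67  63  59  55  57  58  73  70  67  71  72  74  74  79 125 127 124 122 118 123 121 120 139
[305.86205727 289.90342469]
```

```bash
cat > ha.py <<'E'
from h import *
def bar(a,y=34,pitch=.08,yaw=.165,B=(.640,.1745,.084)):
    e=.25+a; p=np.array([-10-88.8*np.cos(e),y,78+88.8*np.sin(e)])-[0,0,72]
    return np.array(B)+R.from_euler('z',yaw).apply(R.from_euler('y',-pitch).apply(p))/1000
for a in (0,.1,.2,.3,.4): print(a,proj('side',bar(a)).round(1),bar(a,0).round(4))
E
python3 ha.py
```

```text
0 [310.8 303.7] [0.5434 0.1584 0.1042]
0.1 [309.7 300.5] [0.5453 0.1587 0.1129]
0.2 [308.2 297.4] [0.548  0.1592 0.1213]
0.3 [306.3 294.3] [0.5516 0.1598 0.1294]
0.4 [303.9 291.4] [0.5559 0.1605 0.1371]
```

Emit:
step_arm(
  moves=[
    [[0.5,0,2],[0,0,0],0],
    [[1,0,4],[0,0,0],0],
    [[1,0,6],[0,0,0],0],
    [[1,0,6],[0,0,0],0],
  ],
)

```text
clock: 30.0
tcp_pos: [0.5513, 0.1597, 0.0794]
orientation: [0.001, -0.086, 0.996, -0.001]
wrist_force: [-2.2, 0.0, 1.7]
finger_gap: -0.0002
grip_force: 0.9
```

Emit:
step_arm(
  moves=[
    [[0,0,2],[0,0,0],0],
    [[0,0,4],[0,0,0],0],
    [[0,0,4],[0,0,0],0],
  ],
)

```text
clock: 30.25
tcp_pos: [0.5516, 0.1598, 0.078]
orientation: [0.002, -0.086, 0.996, -0.001]
wrist_force: [-7.3, -2.4, 16.2]
finger_gap: -0.0002
grip_force: 8.2
```

Emit:
step_arm(
  moves=[
    [[0,0,1],[0,0,0],0],
    [[0,0,1.5],[0,0,0],0],
    [[0,0,1.5],[0,0,0],0],
  ],
)

```text
clock: 30.5
tcp_pos: [0.5517, 0.1598, 0.0778]
orientation: [0.002, -0.086, 0.996, -0.001]
wrist_force: [-9.2, -1.8, 24.7]
finger_gap: 0.0001
grip_force: 12.2
```

Emit:
step_arm(
  moves=[
    [[0,0,-5],[0,0,0],0],
    [[0,0,-20],[0,0,0],0],
    [[0,0,-50],[0,0,0],0],
    [[0,0,-85],[0,0,0],0],
    [[0,0,-120],[0,0,0],0],
    [[60,-60,-130],[0,0,0],0],
    [[80,-100,-130],[0,0,0],0],
    [[80,-140,-130],[0,0,0],0],
  ],
)

```text
clock: 31.17
tcp_pos: [0.5017, 0.0476, 0.204]
orientation: [0.002, -0.088, 0.996, -0.001]
wrist_force: [-0.1, 0.1, -0.9]
finger_gap: -0.0002
grip_force: 0.0
```

Emit:
step_arm(
  moves=[
    [[0,-30,0],[0,0,0],0],
    [[0,-60,0],[0,0,0],0],
    [[0,-60,0],[0,0,0],0],
  ],
)

```text
clock: 31.42
tcp_pos: [0.5144, -0.0163, 0.2029]
orientation: [0.002, -0.083, 0.997, -0.002]
wrist_force: [1.3, -0.3, -0.5]
finger_gap: -0.0002
grip_force: 0.0
```

```bash
python3 m.py 23; python3 -c "
from h import *
s=cv2.cvtColor(cv2.imread('pics/s23.png')[280:312,290:334],cv2.COLOR_BGR2GRAY)
print('\n'.join(' '.join('%3d'%v for v in r[::2]) for r in s[::2]))
t=cv2.cvtColor(cv2.imread('pics/t23.png')[206:256,236:296],cv2.COLOR_BGR2GRAY)
print('\n'.join(' '.join('%3d'%v for v in r[::2]) for r in t[::2]))
from ha import bar
for a in (0,.1,.2,.3): print(a,[proj('top',bar(a,y)).round(1).tolist() for y in(-34,34)],[proj('side',bar(a,y)).round(1).tolist() for y in(-34,34)])
"
```

```text
[ 0.51332442 -0.01272706  0.20271826] [-0.  -0.3 -0.2]
t23.png area 296 cent [261.9 202.5] rect [261.5 202.5] [17. 19.] 90.0 world [0.6396 0.1725 0.112 ] [0.6396 0.1714 0.112 ]
side [(231, [239.0, 249.1], [230, 236, 19, 25]), (31, [243.0, 272.9], [234, 268, 17, 8]), (1714, [271.9, 307.3], [246, 283, 61, 53]), (605, [231.1, 319.5], [225, 289, 27, 56]), (358, [332.7, 334.6], [322, 324, 22, 21])]
top [(139, [259.7, 182.9], [244, 180, 34, 10]), (111, [270.7, 213.4], [267, 195, 8, 31]), (69, [258.6, 212.4], [252, 206, 14, 14]), (21, [258.9, 222.1], [258, 216, 3, 12]), (12, [264.5, 225.3], [262, 224, 6, 3]), (19, [286.4, 254.6], [285, 248, 3, 14])]
wheelL [334.7 337.4]
wheelR [333.1 309.5]
foot [284.3 325.4]
152 151 154 153 153 149 138 142 129 118 114 144 152 154 153 152 153 153 153 154 154 151
140 141 130 131 136 140 142 141 111 116 104 124 152 149 149 132 142 152 152 154 153 153
139 140 142 139 128 121 114 119  95 115 105 109 117  98  98  94 101 152 152 154 153 153
 79 105 100 103 125  97  96  95  89 115 102  85 109 113  95  93  99 147 148 152 150 151
 93  97  96  93  93  93  95  94  87 
[... 3800 characters left out ...]
127 124 127 135 127 156 179 179 179 179 179 177 178 178 176 177 177 179 178 179  35 127 128 131 130
124 124 123 123 124 124 123 126 157 116 119 172 179 177 178 178 179 179 180 180 178 180 181 179 180  42 124 128 128 129
0 [310.8 303.7] [0.5434 0.1584 0.1042]
0.1 [309.7 300.5] [0.5453 0.1587 0.1129]
0.2 [308.2 297.4] [0.548  0.1592 0.1213]
0.3 [306.3 294.3] [0.5516 0.1598 0.1294]
0.4 [303.9 291.4] [0.5559 0.1605 0.1371]
0 [[278.3, 236.3], [253.5, 239.9]] [[310.6, 281.2], [310.8, 303.7]]
0.1 [[277.9, 235.3], [253.0, 238.9]] [[309.6, 278.0], [309.7, 300.5]]
0.2 [[277.5, 234.1], [252.5, 237.6]] [[308.1, 274.9], [308.2, 297.4]]
0.3 [[277.1, 232.5], [251.9, 236.1]] [[306.3, 271.9], [306.3, 294.3]]
```

```bash
python3 -c "
from h import *
s=telemetry.get_state();print(s['clock'],s['wrist_force'].round(1));print(env.hand_in())"
```

```text
31.5167 [-0.  -0.3 -0.2]
the job is handed in; nothing more can be done
None
```

The trailer is hitched and I handed the job in at 31.5 s. By my measurements it is seated on the ball, the handle is pressed down to its stop at angle 0, and the gripper is clear. On my first try at raising the handle I lifted the trailer by mistake and let go of it while it was tilted; it dropped back onto its wheels about 10 cm forward, with every bystander still standing.

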